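# Photograph the stain-test tiles on the clip easel

## Robot

A 6-joint arm with a two-finger parallel gripper is mounted at the origin on a cart in front of the work surface, level with it; the furniture and walls round the work are solid. World frame = base frame: x ahead of the robot, y to its left, z up, the work surface at z = 0. Lengths are in mm, angles in rad, forces in N, time in s.
With the tool pointing down it reaches from about 275 to 750 mm from the base axis. Payload 10.2 kg.
Tool frame: the origin (TCP) lies at the very end of the fingers, on their centre line; the grasp point (between the pads) lies 19 mm behind it; z points along the fingers, x is the direction in which the jaws open and shut, and the axes are right-handed (so a half turn about z gives the same grasp; the last joint's range is limited). The gripper opens to 85 mm and grips with 20 to 120 N. Pads are 22 mm wide; open, the fingers measure 114 mm over their backs; the gripper's body (76 mm by 85 mm) begins 54 mm behind the grasp point. The pads swing forward as they close: fully open they stand 13 mm farther back than shut.
Start: joints at [-1.417, 0.313, 1.498, -0, 1.331, -0.223], TCP at [193.16, -488.181, 231.294] pointing down, gripper open.
Joint ranges: [-2.94, 2.94], [-0.97, 2.17], [0.19, 2.56], [-1.23, 4.37], [0.02, 3.11], [-2.88, 2.88]. Speed limits (rad/s): [2.39, 2.39, 3.01, 3.14, 3.14, 3.14].

## Interface

Orientations are given as a unit quaternion [w, x, y, z].
In Python, from rig import ctrl, cams gives the robot as it stands.
- The arm moves only by the tool play_rows, never from a script. Its argument "steps" is a list of rows, each a list of 2 entries, a list of its own where there are three numbers: the shift along the tool's x, y, z normalised to -1 to 1, where 1 is 0.75 m, then the turn, a rotation vector about the tool's x, y, z normalised to -1 to 1, where 1 is 45 degrees. A call has 1 to 20 rows; each row shifts and turns the commanded pose from where the row before left it, along the tool's axes as they then stand; what a row does not reach is not made up. A row lasts 1/10 s, in which the tool goes at most 50 mm and 8.59 degrees, less where a joint would pass 70% of its speed; a pose out of reach is approached as far as the arm can. A call with a number of a shift or a turn outside -1 to 1 is refused whole. A call with a gripper value outside its range is refused whole. "grip" is the closure, from 0 (fully open) to 1 (shut), set as the call begins (left out, the last holds). The fingers move at their own pace and stop on an object; "squeeze" is the grip in N (left out, the last holds). Time passes only in rows, so rows that do not move let the fingers close. It gives the time, the measured TCP pose, the force and the opening at its end, in the units of the state.
- ctrl.sense(): the state, without advancing time (a new reading comes with each control period).
- cams.capture(name): name is "scene" or "top" or "wrist"; returns the picture (384x512x3 uint8, red, green, blue); there is no depth.
- cams.camera_info(name): a dict with "fx", "fy", "cx", "cy" (pixels), "xyz" and "attitude" of the camera in the world. Camera axes: x right, y up, looking along -z (the intrinsics and any distortion apply to the point x, -y, -z); pixel columns grow to the right and rows downward; lengths in mm; the calibration is good to about 2 mm. A picture is of the moment at which its call begins: read the wrist's pose just before it. camera_info takes no time and is no camera call; for the wrist camera it gives the pose at the moment of the call.
- ctrl.finish_job(): hands the job in, once; it reports no verdict.
Trained networks look in the newest picture that a camera, given by its name, has taken for a name from the list of things; names that differ only in an ending like _2 or _b are one class to them, and where a whole thing is asked for, a point or a joint stands for the part that bears it (a point fixed in the world has none). Each returns a list of dicts, best first, with "p" (0 to 1); they miss things now and then, are a little off and sometimes report something else, mostly with a low value. They report only what shows in the picture. A call takes as long as a camera call.
- cams.search_frame(camera, thing): "rect" ([centre column, centre row, width, height] in pixels, round what is visible of it).
- cams.tip_of(camera, thing): "pixel" ([column, row] in pixels: a listed point, or the origin of a listed thing).
The state is a dict: "time_s": time; "joints": joint angles; "dq": joint speeds; "tau": joint torques, N m; "eef_pos": TCP position; "ee_rot": TCP orientation; "force": force on the tool from outside, world axes, zero at the start; "wrist_torque": the same for the moment, N m; "grip_width": opening from 0.0 (shut) to 1.0 (fully open).
Only numpy, scipy, OpenCV 4.12 (cv2) and the standard library are available. Lean on these libraries where they do the work, as an engineer would, in place of code of your own. Each camera call takes 0.05 s, during which the arm holds its last target.

## Task

Photograph the glazed test tiles that are waiting in the white stand: stand each of them upright on the photo easel, one to a back post, glazed side to the camera and resting against the post, and fasten each to its post with one of the spring clips from the rail, closed over the top edges of tile and post. With every tile clipped, press the camera's shutter button half way to its first click and hold it there about a second to focus, then press it fully to take the picture and let it come right up; do the same a second time for a spare picture. Never take a picture with a tile still loose, do not let a tile fall or tip the camera over, and leave the other things on the bench where they are.

Things in the scene. Friction and masses are not known exactly. Their poses are not given: they have to be found in the camera images.
- easel: fixed photo easel: base plate 100 x 316 mm, 10 mm thick, with three upright back posts 36 wide (y), 5 thick, tops 110 mm above the worktop, at y = -100, 0, +100 mm. Origin on the worktop under the front face of the middle post, -x to the camera. A tile flat against a post has its origin at x = -4, z = 10 mm; it stands behind a lip 6 mm high that begins 14 mm in front of the posts
- tile_stand: fixed low white stand 136 x 76 mm where the tiles wait upright one behind the other, 40 mm apart along its x: floor 8 mm above the worktop, slots 11 mm wide between teeth that end 30 mm above the worktop; above them the tiles' sides are free. Origin: centre of its underside; the glazed faces look to its -x
- tile_0: glazed ceramic test tile, 60 wide (y), 100 high (z), 8 thick (x), 0.1 kg: white glaze with faint stain rings on its -x face, ribbed brown back. May be absent (None). Origin: centre of its lower edge. Can be held from above by its two side edges, 60 mm apart. Tiles are alike; any tile may go to any post
- tile_1: glazed ceramic test tile, 60 wide (y), 100 high (z), 8 thick (x), 0.1 kg: white glaze with faint stain rings on its -x face, ribbed brown back. May be absent (None). Origin: centre of its lower edge. Can be held from above by its two side edges, 60 mm apart. Tiles are alike; any tile may go to any post
- tile_2: glazed ceramic test tile, 60 wide (y), 100 high (z), 8 thick (x), 0.1 kg: white glaze with faint stain rings on its -x face, ribbed brown back. May be absent (None). Origin: centre of its lower edge. Can be held from above by its two side edges, 60 mm apart. Tiles are alike; any tile may go to any post
- tile_0_face (a point): centre of the glazed face of tile_0, 50 mm above its lower edge
- tile_1_face (a point): centre of the glazed face of tile_1, 50 mm above its lower edge
- tile_2_face (a point): centre of the glazed face of tile_2, 50 mm above its lower edge
- clip_rail: fixed rail where the clips are parked: upright bar 13 mm thick (x), 196 mm long (y), top edge 60 mm above the worktop, on a foot 70 x 200 x 10 mm. A parked clip's jaw bars are 20 mm below the bar's top edge, its pin 14 mm above it. Origin: centre of the underside
- clip_0: steel spring clip, 0.06 kg, 30 wide (y), jaws down, handles up. Origin: its hinge pin. On 13 mm it is upright: 7 mm thick rubber jaw bars 34 mm below the pin, opening along x; handles end in rubber rolls 42 mm above the pin, 47 mm apart over the outsides (along x). The frame is that of its -x arm, which leans 0.2 rad when fully open
- clip_1: steel spring clip, 0.06 kg, 30 wide (y), jaws down, handles up. Origin: its hinge pin. On 13 mm it is upright: 7 mm thick rubber jaw bars 34 mm below the pin, opening along x; handles end in rubber rolls 42 mm above the pin, 47 mm apart over the outsides (along x). The frame is that of its -x arm, which leans 0.2 rad when fully open
- clip_2: steel spring clip, 0.06 kg, 30 wide (y), jaws down, handles up. Origin: its hinge pin. On 13 mm it is upright: 7 mm thick rubber jaw bars 34 mm below the pin, opening along x; handles end in rubber rolls 42 mm above the pin, 47 mm apart over the outsides (along x). The frame is that of its -x arm, which leans 0.2 rad when fully open
- clip_0_jaw (a joint): jaw angle of clip_0 in rad: 0 on 13 mm (the rail, or tile and post together), +0.40 fully open, -0.20 shut on nothing. Squeezing the handle ends together to 29 mm (about 8 N) opens the jaws fully, to a 26 mm gap; let go, the spring shuts them (6 N on 13 mm; 6 mm gap when empty)
- clip_1_jaw (a joint): jaw angle of clip_1 in rad: 0 on 13 mm (the rail, or tile and post together), +0.40 fully open, -0.20 shut on nothing. Squeezing the handle ends together to 29 mm (about 8 N) opens the jaws fully, to a 26 mm gap; let go, the spring shuts them (6 N on 13 mm; 6 mm gap when empty)
- clip_2_jaw (a joint): jaw angle of clip_2 in rad: 0 on 13 mm (the rail, or tile and post together), +0.40 fully open, -0.20 shut on nothing. Squeezing the handle ends together to 29 mm (about 8 N) opens the jaws fully, to a 26 mm gap; let go, the spring shuts them (6 N on 13 mm; 6 mm gap when empty)
- camera: dark compact camera 114 wide (y), 36 deep, on a weighted round stand of 112 mm diameter that is loose on the worktop, 0.95 kg in all; its lens points along +x at the easel. Origin: centre of the stand's underside. Top plate 114 mm above the worktop
- shutter_top (a point): centre of the top of the shutter button: bare metal, 17 mm diameter, on the camera's top plate at its right-hand (-y) end, 10 mm proud when free, pressed straight down. First stage 3 mm against 1 to 2 N, then a firm stop (focus); it takes 8 N to go on. Second stage 3 mm more, 8 to 11 N, to the end stop (picture). Springs back
- shutter_half (a joint): first-stage travel of the shutter button in m: 0 free, 0.003 at the first click
- shutter_full (a joint): second-stage travel of the shutter button in m: 0 until pushed past the first click, 0.003 fully pressed
- jar_a: bystander: sample cup with red lid, 56 mm diameter, 60 high; origin at the centre of its underside
- jar_b: bystander: sample cup with red lid, 56 mm diameter, 60 high; origin at the centre of its underside
- bench_timer: bystander: small white countdown timer 34 x 62 x 40 mm; origin at the centre of its underside
- beaker: bystander: small glass beaker 48 mm diameter, 53 high; origin at the centre of its underside

How it is judged (in metres and radians):
On the way, in this order (a step that is already met when the one before it is completed fails the run):
1. every tile stands on the easel, glazed side to the camera, clipped to its post ((y of tile_0 in the frame of easel between -0.115 and -0.085 m or y of tile_0 in the frame of easel between -0.015 and 0.015 m or y of tile_0 in the frame of easel between 0.085 and 0.115 m) and x of tile_0 in the frame of easel between -0.0105 and -0.001 m and x of each of tile_0_face, tile_1_face, tile_2_face in the frame of easel below -0.0058 m and height (world z) of each of tile_0, tile_1, tile_2 below 0.014 m and angle between each of tile_0, tile_1, tile_2's own z axis and vertical below 0.1 rad and ((contact force between clip_0 and tile_0 above 1 N and contact force between clip_0 and easel above 1 N and height (world z) of clip_0 above 0.11 m) or (contact force between clip_1 and tile_0 above 1 N and contact force between clip_1 and easel above 1 N and height (world z) of clip_1 above 0.11 m) or (contact force between clip_2 and tile_0 above 1 N and contact force between clip_2 and easel above 1 N and height (world z) of clip_2 above 0.11 m)) and (y of tile_1 in the frame of easel between -0.115 and -0.085 m or y of tile_1 in the frame of easel between -0.015 and 0.015 m or y of tile_1 in the frame of easel between 0.085 and 0.115 m) and x of tile_1 in the frame of easel between -0.0105 and -0.001 m and ((contact force between clip_0 and tile_1 above 1 N and contact force between clip_0 and easel above 1 N and height (world z) of clip_0 above 0.11 m) or (contact force between clip_1 and tile_1 above 1 N and contact force between clip_1 and easel above 1 N and height (world z) of clip_1 above 0.11 m) or (contact force between clip_2 and tile_1 above 1 N and contact force between clip_2 and easel above 1 N and height (world z) of clip_2 above 0.11 m)) and (y of tile_2 in the frame of easel between -0.115 and -0.085 m or y of tile_2 in the frame of easel between -0.015 and 0.015 m or y of tile_2 in the frame of easel between 0.085 and 0.115 m) and x of tile_2 in the frame of easel between -0.0105 and -0.001 m and ((contact force between clip_0 and tile_2 above 1 N and contact force between clip_0 and easel above 1 N and height (world z) of clip_0 above 0.11 m) or (contact force between clip_1 and tile_2 above 1 N and contact force between clip_1 and easel above 1 N and height (world z) of clip_1 above 0.11 m) or (contact force between clip_2 and tile_2 above 1 N and contact force between clip_2 and easel above 1 N and height (world z) of clip_2 above 0.11 m)) and value of joint each of shutter_half, shutter_full below 0.0008 m), for 0.4 s.
2. for the first picture the shutter button is held at its first click for half a second, all tiles clipped (((contact force between clip_0 and tile_0 above 1 N and contact force between clip_0 and easel above 1 N and height (world z) of clip_0 above 0.11 m) or (contact force between clip_1 and tile_0 above 1 N and contact force between clip_1 and easel above 1 N and height (world z) of clip_1 above 0.11 m) or (contact force between clip_2 and tile_0 above 1 N and contact force between clip_2 and easel above 1 N and height (world z) of clip_2 above 0.11 m)) and ((contact force between clip_0 and tile_1 above 1 N and contact force between clip_0 and easel above 1 N and height (world z) of clip_0 above 0.11 m) or (contact force between clip_1 and tile_1 above 1 N and contact force between clip_1 and easel above 1 N and height (world z) of clip_1 above 0.11 m) or (contact force between clip_2 and tile_1 above 1 N and contact force between clip_2 and easel above 1 N and height (world z) of clip_2 above 0.11 m)) and ((contact force between clip_0 and tile_2 above 1 N and contact force between clip_0 and easel above 1 N and height (world z) of clip_0 above 0.11 m) or (contact force between clip_1 and tile_2 above 1 N and contact force between clip_1 and easel above 1 N and height (world z) of clip_1 above 0.11 m) or (contact force between clip_2 and tile_2 above 1 N and contact force between clip_2 and easel above 1 N and height (world z) of clip_2 above 0.11 m)) and value of joint shutter_half above 0.0022 m and value of joint shutter_full below 0.0009 m), for 0.5 s.
3. then the first picture: the shutter button is pressed fully, all tiles clipped (((contact force between clip_0 and tile_0 above 1 N and contact force between clip_0 and easel above 1 N and height (world z) of clip_0 above 0.11 m) or (contact force between clip_1 and tile_0 above 1 N and contact force between clip_1 and easel above 1 N and height (world z) of clip_1 above 0.11 m) or (contact force between clip_2 and tile_0 above 1 N and contact force between clip_2 and easel above 1 N and height (world z) of clip_2 above 0.11 m)) and ((contact force between clip_0 and tile_1 above 1 N and contact force between clip_0 and easel above 1 N and height (world z) of clip_0 above 0.11 m) or (contact force between clip_1 and tile_1 above 1 N and contact force between clip_1 and easel above 1 N and height (world z) of clip_1 above 0.11 m) or (contact force between clip_2 and tile_1 above 1 N and contact force between clip_2 and easel above 1 N and height (world z) of clip_2 above 0.11 m)) and ((contact force between clip_0 and tile_2 above 1 N and contact force between clip_0 and easel above 1 N and height (world z) of clip_0 above 0.11 m) or (contact force between clip_1 and tile_2 above 1 N and contact force between clip_1 and easel above 1 N and height (world z) of clip_1 above 0.11 m) or (contact force between clip_2 and tile_2 above 1 N and contact force between clip_2 and easel above 1 N and height (world z) of clip_2 above 0.11 m)) and value of joint shutter_full above 0.0022 m), for 0.05 s.
4. the shutter button is let right up, all tiles clipped (((contact force between clip_0 and tile_0 above 1 N and contact force between clip_0 and easel above 1 N and height (world z) of clip_0 above 0.11 m) or (contact force between clip_1 and tile_0 above 1 N and contact force between clip_1 and easel above 1 N and height (world z) of clip_1 above 0.11 m) or (contact force between clip_2 and tile_0 above 1 N and contact force between clip_2 and easel above 1 N and height (world z) of clip_2 above 0.11 m)) and ((contact force between clip_0 and tile_1 above 1 N and contact force between clip_0 and easel above 1 N and height (world z) of clip_0 above 0.11 m) or (contact force between clip_1 and tile_1 above 1 N and contact force between clip_1 and easel above 1 N and height (world z) of clip_1 above 0.11 m) or (contact force between clip_2 and tile_1 above 1 N and contact force between clip_2 and easel above 1 N and height (world z) of clip_2 above 0.11 m)) and ((contact force between clip_0 and tile_2 above 1 N and contact force between clip_0 and easel above 1 N and height (world z) of clip_0 above 0.11 m) or (contact force between clip_1 and tile_2 above 1 N and contact force between clip_1 and easel above 1 N and height (world z) of clip_1 above 0.11 m) or (contact force between clip_2 and tile_2 above 1 N and contact force between clip_2 and easel above 1 N and height (world z) of clip_2 above 0.11 m)) and value of joint each of shutter_half, shutter_full below 0.0008 m), for 0.2 s.
5. for the second picture the shutter button is held at its first click for half a second, all tiles clipped (all of step 2), for 0.5 s.
6. then the second picture: the shutter button is pressed fully, all tiles clipped (all of step 3), for 0.05 s.
At the end, for the whole second after the job is handed in: each tile stands on the easel base, upright within 0.10 rad, within 15 mm of a post's middle and 6 mm of its face, glaze to the camera, a clip, pin over 110 mm up, pressing tile and post by over 1 N each; shutter button up (each stage under 0.8 mm); camera upright; all at rest (all of step 4 and (y of tile_0 in the frame of easel between -0.115 and -0.085 m or y of tile_0 in the frame of easel between -0.015 and 0.015 m or y of tile_0 in the frame of easel between 0.085 and 0.115 m) and x of tile_0 in the frame of easel between -0.0105 and -0.001 m and x of each of tile_0_face, tile_1_face, tile_2_face in the frame of easel below -0.0058 m and height (world z) of each of tile_0, tile_1, tile_2 below 0.014 m and angle between each of tile_0, tile_1, tile_2, camera's own z axis and vertical below 0.1 rad and (y of tile_1 in the frame of easel between -0.115 and -0.085 m or y of tile_1 in the frame of easel between -0.015 and 0.015 m or y of tile_1 in the frame of easel between 0.085 and 0.115 m) and x of tile_1 in the frame of easel between -0.0105 and -0.001 m and (y of tile_2 in the frame of easel between -0.115 and -0.085 m or y of tile_2 in the frame of easel between -0.015 and 0.015 m or y of tile_2 in the frame of easel between 0.085 and 0.115 m) and x of tile_2 in the frame of easel between -0.0105 and -0.001 m and linear speed of each of tile_0, tile_1, tile_2 below 0.02 m/s); the robot touches nothing.
It fails at once if a picture is taken (button pressed fully) while a tile is not clipped to its post (value of joint shutter_full above 0.0022 m and not (((contact force between clip_0 and tile_0 above 1 N and contact force between clip_0 and easel above 1 N and height (world z) of clip_0 above 0.11 m) or (contact force between clip_1 and tile_0 above 1 N and contact force between clip_1 and easel above 1 N and height (world z) of clip_1 above 0.11 m) or (contact force between clip_2 and tile_0 above 1 N and contact force between clip_2 and easel above 1 N and height (world z) of clip_2 above 0.11 m)) and ((contact force between clip_0 and tile_1 above 1 N and contact force between clip_0 and easel above 1 N and height (world z) of clip_0 above 0.11 m) or (contact force between clip_1 and tile_1 above 1 N and contact force between clip_1 and easel above 1 N and height (world z) of clip_1 above 0.11 m) or (contact force between clip_2 and tile_1 above 1 N and contact force between clip_2 and easel above 1 N and height (world z) of clip_2 above 0.11 m)) and ((contact force between clip_0 and tile_2 above 1 N and contact force between clip_0 and easel above 1 N and height (world z) of clip_0 above 0.11 m) or (contact force between clip_1 and tile_2 above 1 N and contact force between clip_1 and easel above 1 N and height (world z) of clip_1 above 0.11 m) or (contact force between clip_2 and tile_2 above 1 N and contact force between clip_2 and easel above 1 N and height (world z) of clip_2 above 0.11 m)))).
It fails at once if a tile falls over (angle between any of tile_0, tile_1, tile_2's own z axis and vertical above 0.7 rad).
It fails at once if the camera is tipped (angle between camera's own z axis and vertical above 0.35 rad).
It fails at once if a sample cup, the timer or the beaker is shifted by more than 4 cm (distance of any of jar_a, jar_b, bench_timer, beaker from where it was at the start of the episode above 0.04 m).
Of tile_0, tile_1, tile_2 only 2 to 3 are there at a start; the rules pass over those that are not, and their reading is None.
At some moment in a run one of camera may be knocked a few centimetres aside while the robot is not near it.
It also fails if it takes over 210 s, if anything falls off the work surface, if the arm or the gripper's body presses on something with over 40 N, if the wrist force passes 120 N, or if a joint passes its speed limit or range.

## Working session

There is one attempt and no reset: what is moved stays moved. The work goes in short steps, Python scripts to look and compute and a tool call to move; the robot and the scene stay as the last step left them, time stands still between calls to the robot, and variables do not carry over. Pictures are saved under pics/ and viewed, and the job is handed in when it is done.

Besides the shell and the picture viewer there is one more tool, called as name(argument=value, ...) on one line, values as JSON. play_rows: Moves the arm, as the interface text tells. Its arguments: {"type":"object","properties":{"steps":{"type":"array"},"grip":{"type":"number"},"squeeze":{"type":"number"}},"required":["steps"]}

```bash
ls; mkdir -p pics
cat > h.py <<'E'
import numpy as np, cv2
from scipy.spatial.transform import Rotation as R
from rig import ctrl, cams
E
python3 - <<'E'
from h import *
print(ctrl.sense())
for n in ["scene","top","wrist"]:
    print(cams.camera_info(n))
    im=cams.capture(n); cv2.imwrite(f"pics/a_{n}.png",im[:,:,::-1])
    for t in ["easel","tile_stand","tile_0","clip_rail","clip_0","camera","shutter_top","jar_a","bench_timer","beaker"]:
        try: print(n,t,[(round(d['p'],2),np.round(d['rect']).tolist()) for d in cams.search_frame(n,t)][:4], [(round(d['p'],2),np.round(d['pixel'],1).tolist()) for d in cams.tip_of(n,t)][:4])
        except Exception as e: print(n,t,e)
E
```

```text
pics
{'time_s': 0.0, 'joints': array([-1.41740058e+00,  3.13447150e-01,  1.49843257e+00, -1.58046568e-05,
        1.33103010e+00, -2.23392144e-01]), 'dq': array([-1.69269188e-05,  1.79506293e-05, -1.20719790e-03, -1.53336131e-03,
       -7.13770826e-05,  1.07442171e-05]), 'tau': array([ 2.61893001e-04, -4.12275553e+01, -2.59733301e+01, -1.75543041e-04,
        4.24821832e-03,  5.07263735e-05]), 'eef_pos': array([ 193.1136489 , -487.90910361,  230.73824229]), 'ee_rot': array([-4.76464923e-04,  8.27024333e-01, -5.62165740e-01, -4.54722514e-04]), 'force': array([-0.54434545, -0.26973262, -0.10982685]), 'wrist_torque': array([-0.05355859,  0.02768119,  0.00882915]), 'grip_width': 1.0014165590291113}
{'fx': 437.144453073272, 'fy': 437.144453073272, 'cx': 253.9671829986368, 'cy': 188.39361529879386, 'xyz': array([-231.1516638 , -411.27826884, 1205.16664965]), 'attitude': array([ 0.82092843,  0.27268154, -0.15659506, -0.47665425])}
scene easel [(0.7, [296.0, 172.0, 77.0, 49.0]), (0.17, [158.0, 153.0, 13.0, 23.0])] [(0.75, [287.3, 170.7]), (0.38, [347.3, 217.5])]
scene tile_stand [] []
scene
[... 2035 characters left out ...]
6, 242.2]), (0.73, [354.5, 127.5]), (0.21, [355.0, 157.3])]
top bench_timer [(0.62, [203.0, 254.0, 23.0, 27.0])] [(0.75, [311.4, 242.6]), (0.63, [204.7, 256.6])]
top beaker [(0.8, [161.0, 248.0, 16.0, 19.0])] [(0.89, [164.5, 246.5]), (0.58, [357.9, 170.0])]
{'fx': 339.84053506935436, 'fy': 339.84053506935436, 'cx': 251.5219958605457, 'cy': 192.98628031323045, 'xyz': array([ 270.93049127, -459.57957457,  372.64473959]), 'attitude': array([ 0.816196  , -0.13418635,  0.0908693 , -0.55458172])}
wrist easel [] []
wrist tile_stand [] []
wrist tile_0 [] []
wrist clip_rail [] []
wrist clip_0 [] []
wrist camera [] []
wrist shutter_top [] []
wrist jar_a [] []
wrist bench_timer [] []
wrist beaker [] []
```

Run:
```python
import cv2
a=cv2.imread('pics/a_top.png'); cv2.imwrite('pics/a_top2.png',cv2.resize(a[90:290,80:400],None,fx=2.5,fy=2.5,interpolation=cv2.INTER_CUBIC))
a=cv2.imread('pics/a_scene.png'); cv2.imwrite('pics/a_scene2.png',cv2.resize(a[100:300,120:400],None,fx=2.8,fy=2.8,interpolation=cv2.INTER_CUBIC))
```

```text
(no output)
```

View pics/a_top2.png

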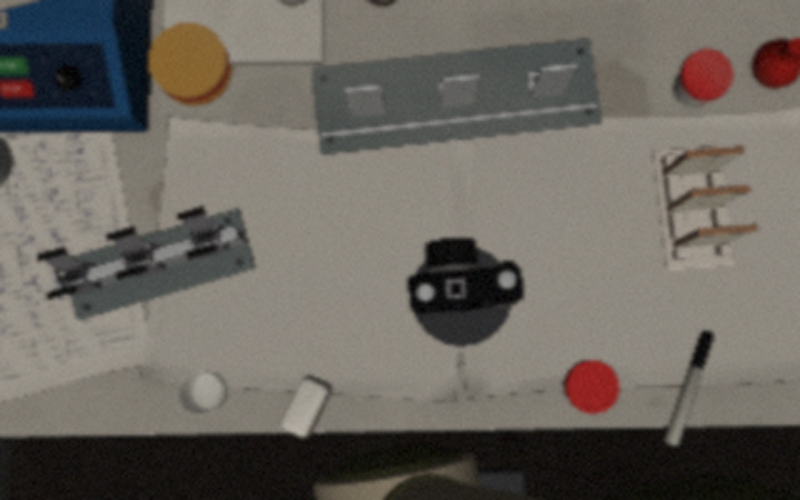

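View pics/a_scene2.png

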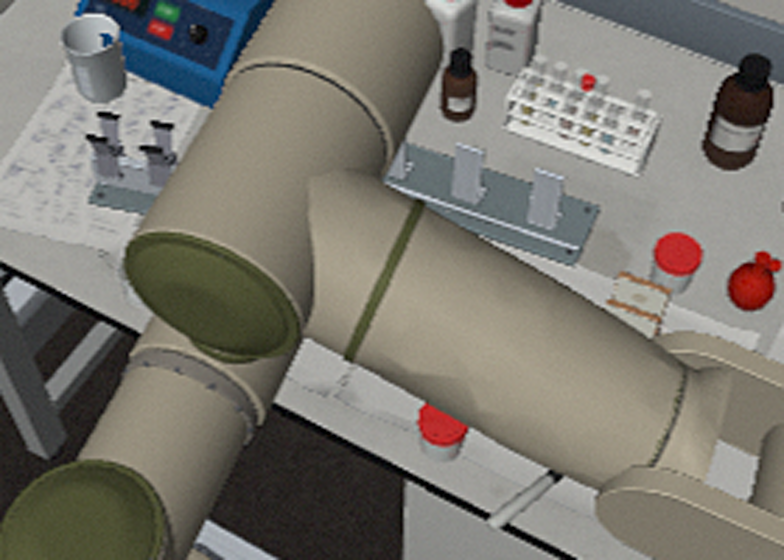

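View pics/a_wrist.png

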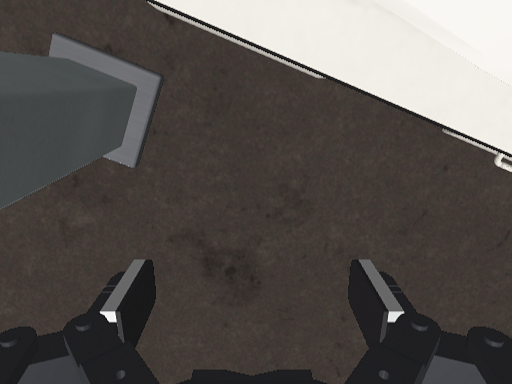

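```bash
cat >> h.py <<'E'
def rot(q): return R.from_quat([q[1],q[2],q[3],q[0]])
def ray(ci,px):
    d=np.array([(px[0]-ci['cx'])/ci['fx'],-(px[1]-ci['cy'])/ci['fy'],-1.0])
    return np.array(ci['xyz']), rot(ci['attitude']).apply(d)
def onz(ci,px,z):
    o,d=ray(ci,px); return o+d*(z-o[2])/d[2]
def proj(ci,P):
    c=rot(ci['attitude']).inv().apply(np.asarray(P,float)-ci['xyz'])
    c=np.atleast_2d(c); return np.stack([ci['cx']+ci['fx']*c[:,0]/-c[:,2], ci['cy']+ci['fy']*c[:,1]/c[:,2]],1)
def tri(obs): # [(ci,px),...]
    A=np.zeros((3,3));b=np.zeros(3);rs=[ray(c,p) for c,p in obs]
    for o,d in rs:
        d=d/np.linalg.norm(d);M=np.eye(3)-np.outer(d,d);A+=M;b+=M@o
    X=np.linalg.solve(A,b)
    return X,[np.linalg.norm(np.cross(X-o,d/np.linalg.norm(d))) for o,d in rs]
def yawrot(phi): # tool down, tool x at world yaw phi
    return R.from_matrix(np.array([[np.cos(phi),np.sin(phi),0],[np.sin(phi),-np.cos(phi),0],[0,0,-1.]]))
def goto(p,phi,s=None):
    """print tool-frame shift (normalised) & turn (normalised) from current measured pose; phi None keeps"""
    s=s or ctrl.sense(); T=rot(s['ee_rot']); 
    G=yawrot(phi) if phi is not None else T
    rv=(T.inv()*G).as_rotvec()
    d=np.array(p)-s['eef_pos']
    t=T.inv().apply(d)
    print('mm world',np.round(d,1),'tool shift now',np.round(t/750,4),'in goal frame',np.round(G.inv().apply(d)/750,4),'turn',np.round(rv/(np.pi/4),4),'t',round(s['time_s'],2))
E
python3 - <<'E'
from h import *
s=ctrl.sense();w=cams.camera_info('wrist');T=rot(s['ee_rot'])
print(T.inv().apply(w['xyz']-s['eef_pos']), (T.inv()*rot(w['attitude'])).as_matrix().round(3))
print(T.as_matrix().round(3))
ci=cams.camera_info('top')
f=lambda u,v:(u/2.5+80-.3,v/2.5+90-.3)
P=dict(easel_c=[(313,68),(588,38),(602,122),(322,153)],)
for n,l,z in [('easelbase',[(313,68),(588,38),(602,122),(322,153)],10),('posttops',[(365,87),(460,77),(555,66)],110),
 ('stand',[(655,150),(728,148),(733,264),(668,269)],8),('tiletops mid',[(714,154),(720,190),(724,229)],108),
 ('tiletop ends',[(690,163),(744,150),(692,198),(748,188),(693,239),(756,229)],108),
 ('railfoot',[(75,318),(254,267),(240,210)],10),('clips',[(66,268),(130,252),(198,228)],90),('clip tops',[(53,255),(63,294),(122,234),(132,272),(193,214),(208,250)],116),
 ('cam',[(463,295)],0),('lensmid/camera top',[(413,290),(521,280)],114),('shutter',[(508,279),(425,292)],124),
 ('jars',[(705,75),(592,387)],60),('timer',[(306,406)],40),('beaker',[(205,390)],53)]:
    print(n,[onz(ci,f(*q),z)[:2].round(0).tolist() for q in l])
E
```

```text
[   2.02330709  -82.83438703 -141.34856135] [[ 1.    -0.    -0.001]
 [-0.    -0.947 -0.32 ]
 [-0.001  0.32  -0.947]]
[[ 0.368 -0.93  -0.   ]
 [-0.93  -0.368  0.   ]
 [-0.    -0.    -1.   ]]
easelbase [[702.0, 136.0], [735.0, -173.0], [638.0, -186.0], [605.0, 126.0]]
posttops [[650.0, 72.0], [660.0, -23.0], [671.0, -120.0]]
stand [[606.0, -244.0], [608.0, -326.0], [477.0, -325.0], [473.0, -253.0]]
tiletops mid [[579.0, -278.0], [542.0, -282.0], [502.0, -284.0]]
tiletop ends [[570.0, -253.0], [583.0, -309.0], [534.0, -254.0], [544.0, -310.0], [493.0, -253.0], [502.0, -316.0]]
railfoot [[427.0, 390.0], [480.0, 199.0], [542.0, 215.0]]
clips [[473.0, 372.0], [488.0, 309.0], [511.0, 242.0]]
clip tops [[483.0, 375.0], [445.0, 364.0], [503.0, 309.0], [465.0, 298.0], [522.0, 241.0], [486.0, 225.0]]
cam [[447.0, -28.0]]
lensmid/camera top [[445.0, 26.0], [453.0, -80.0]]
shutter [[454.0, -66.0], [442.0, 15.0]]
jars [[676.0, -288.0], [347.0, -156.0]]
timer [[331.0, 139.0]]
beaker [[350.0, 240.0]]
```

Run:
```python
from h import *
goto([535,-285,300],-np.pi/2)
```

```text
mm world [341.8 203.2  68.7] tool shift now [-0.0842 -0.5235 -0.0916] in goal frame [-0.2709 -0.4558 -0.0916] turn [0.     0.     0.4798] t 3.15
```

play_rows(steps=[[[0,0,-0.023],[0,0,0.12]],[[0,0,-0.023],[0,0,0.12]],[[0,0,-0.023],[0,0,0.12]],[[0,0,-0.023],[0,0,0.12]],[[-0.03,-0.0506,0],[0,0,0]],[[-0.03,-0.0506,0],[0,0,0]],[[-0.03,-0.0506,0],[0,0,0]],[[-0.03,-0.0506,0],[0,0,0]],[[-0.03,-0.0506,0],[0,0,0]],[[-0.03,-0.0506,0],[0,0,0]],[[-0.03,-0.0506,0],[0,0,0]],[[-0.03,-0.0506,0],[0,0,0]],[[-0.03,-0.0506,0],[0,0,0]],[[0,0,0],[0,0,0]],[[0,0,0],[0,0,0]]])

```text
time_s: 4.65
eef_pos: [535.1, -285.3, 299.8]
ee_rot: [0.0, 0.708, -0.707, -0.0]
force: [-0.4, 0.2, 0.0]
grip_width: 0.998
```

```bash
cat >> h.py <<'E'
def snap(cam,name):
    ci=cams.camera_info(cam); im=cams.capture(cam); cv2.imwrite(f'pics/{name}.png',im[:,:,::-1])
    import pickle; pickle.dump(ci,open(f'pics/{name}.pkl','wb')); return ci
def load(name):
    import pickle; return pickle.load(open(f'pics/{name}.pkl','rb'))
E
python3 - <<'E'
from h import *
snap('wrist','b1'); s=ctrl.sense();print(s['eef_pos'],s['time_s'])
for t in ["tile_0","tile_stand"]:
    print(t,[(round(d['p'],2),np.round(d['rect']).tolist()) for d in cams.search_frame('wrist',t)][:4], [(round(d['p'],2),np.round(d['pixel'],1).tolist()) for d in cams.tip_of('wrist',t)][:4])
E
```

```text
[ 534.43950382 -285.98926811  300.12987242] 4.7
tile_0 [(0.87, [247.0, 112.0, 62.0, 19.0]), (0.76, [255.0, 184.0, 52.0, 34.0]), (0.71, [251.0, 150.0, 59.0, 26.0]), (0.5, [52.0, 213.0, 103.0, 90.0])] [(0.85, [252.0, 142.2]), (0.59, [255.9, 171.9]), (0.55, [244.9, 105.6])]
tile_stand [(0.97, [250.0, 131.0, 65.0, 97.0])] [(0.58, [252.0, 138.7])]
```

View pics/b1.png

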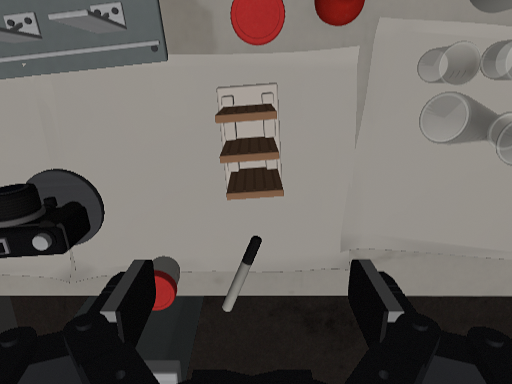

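Run:
```python
from h import *
a=cv2.imread('pics/b1.png')[75:215,190:310]; cv2.imwrite('pics/b1z.png',cv2.resize(a,None,fx=5,fy=4.2,interpolation=cv2.INTER_CUBIC))
im=cv2.imread('pics/b1.png').astype(int);h=cv2.cvtColor(im.astype('uint8'),cv2.COLOR_BGR2HSV)
for p in [(250,118),(250,110),(250,157),(250,150)]: print(p,h[p[1],p[0]])
```

```text
(250, 118) [ 13 115 122]
(250, 110) [ 11 114  49]
(250, 157) [ 13 115 122]
(250, 150) [ 12 116  44]
```

View pics/b1z.png

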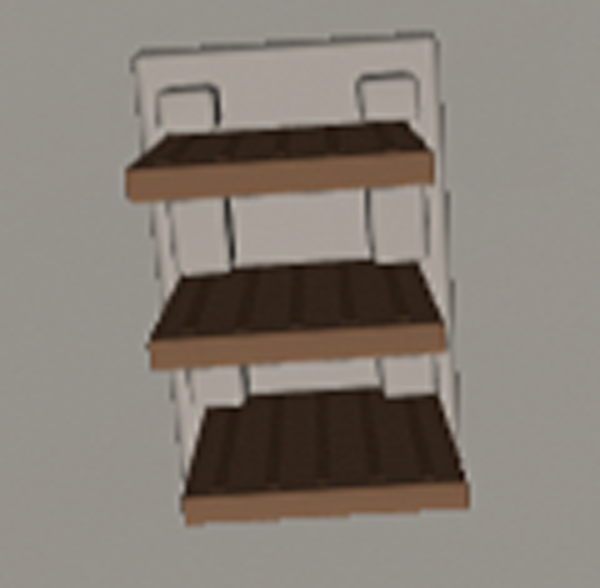

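```bash
cat >> h.py <<'E'
def strips(name):
    im=cv2.imread(f'pics/{name}.png');h=cv2.cvtColor(im,cv2.COLOR_BGR2HSV)
    m=((h[...,0]>=8)&(h[...,0]<=18)&(h[...,1]>85)&(h[...,2]>80)).astype('uint8')
    m=cv2.morphologyEx(m,cv2.MORPH_OPEN,np.ones((2,2)))
    n,l,st,c=cv2.connectedComponentsWithStats(m); out=[]
    for i in range(1,n):
        if st[i,4]<100: continue
        ys,xs=np.nonzero(l==i); b=cv2.boxPoints(cv2.minAreaRect(np.stack([xs,ys],1).astype(np.float32)))
        out.append((b,st[i,4]))
    return out
def striptiles(name,z=108):
    ci=load(name)
    for b,a in strips(name):
        W=np.array([onz(ci,p,z) for p in b]); c=W.mean(0)
        e=[W[1]-W[0],W[2]-W[1]]; e=max(e,key=np.linalg.norm); o=min([W[1]-W[0],W[2]-W[1]],key=np.linalg.norm)
        if e[1]<0:e=-e
        print(name,'px',b.mean(0).round(1),'area',a,'c',c.round(1),'L',np.linalg.norm(e).round(1),'T',np.linalg.norm(o).round(1),'tile yaw',np.arctan2(-e[0],e[1]).round(3))
E
python3 - <<'E'
from h import *
striptiles('b1')
ci=load('b1')
# stand corners px zoom -> (u/5+190, v/4.2+75)
for q in [(133,55),(436,37)]: print(onz(ci,(q[0]/5+190,q[1]/4.2+75),8).round(1))
E
```

```text
b1 px [246.6 117.4] area 469 c [ 582.8 -282.2  108. ] L 58.9 T 7.2 tile yaw 0.073
b1 px [250.  157.9] area 406 c [ 543.1 -285.5  108. ] L 58.4 T 7.0 tile yaw 0.074
b1 px [255.9 195.2] area 358 c [ 503.7 -291.7  108. ] L 58.3 T 6.9 tile yaw 0.074
[ 607.1 -244.5    8. ]
[ 612.2 -318.2    8. ]
```

Run:
```python
from h import *
goto([600,-25,330],-np.pi/2+0.1)
```

```text
mm world [ 66.  261.5  29.4] tool shift now [-0.3489 -0.0874 -0.0393] in goal frame [-0.3382 -0.1223 -0.0392] turn [-0.0003 -0.0004 -0.1296] t 4.9
```

play_rows(steps=[[[-0.05,-0.012,-0.008],[0,0,-0.0257]],[[-0.05,-0.013,-0.008],[0,0,-0.026]],[[-0.05,-0.014,-0.008],[0,0,-0.026]],[[-0.05,-0.015,-0.008],[0,0,-0.026]],[[-0.05,-0.016,-0.008],[0,0,-0.026]],[[-0.05,-0.017,0],[0,0,0]],[[-0.042,-0.017,0],[0,0,0]],[[0,0,0],[0,0,0]],[[0,0,0],[0,0,0]],[[0,0,0],[0,0,0]]])

```text
time_s: 5.9
eef_pos: [597.7, -26.3, 330.4]
ee_rot: [0.0, 0.742, -0.671, 0.0]
force: [-0.4, -0.5, 0.5]
grip_width: 1.004
```

Run:
```python
from h import *
snap('wrist','c1'); s=ctrl.sense();print(s['eef_pos'],s['time_s'],s['dq'].round(4).max())
```

```text
[597.71113344 -26.38206039 330.35925391] 5.95 0.0035
```

View pics/c1.png

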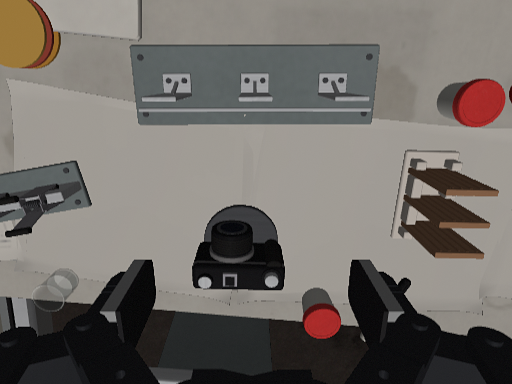

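Run:
```python
from h import *
a=cv2.imread('pics/c1.png'); cv2.imwrite('pics/c1z.png',cv2.resize(a[35:135,120:390],None,fx=2.9,fy=2.9*1.8,interpolation=cv2.INTER_CUBIC))
g=cv2.cvtColor(a,cv2.COLOR_BGR2GRAY)
print(g[90:128,160]); print(g[90:128,255]);print(g[90:128,350])
```

```text
[ 96  96  97  86  67  61  74 125 154 159 167 138  91  93  95  96  96  81
 105 141 157 140 101  94  96  96  94  95  94  95  94  94  93  94  99 135
 158 157]
[ 68  69  70  69  65  59  85 137 161 167 159 120  91  94  95  96  96  86
 120 153 158 128  89  95  95  96  96  97  97  98  97  99  98 100 137 161
 159 159]
[ 99 100  95  78  61  60  94 139 156 162 148 110  96  96  96  98  97  91
 126 154 161 135  94  96  98  98  99  98  98  99  98  98  97  96 138 164
 159 157]
```

View pics/c1z.png

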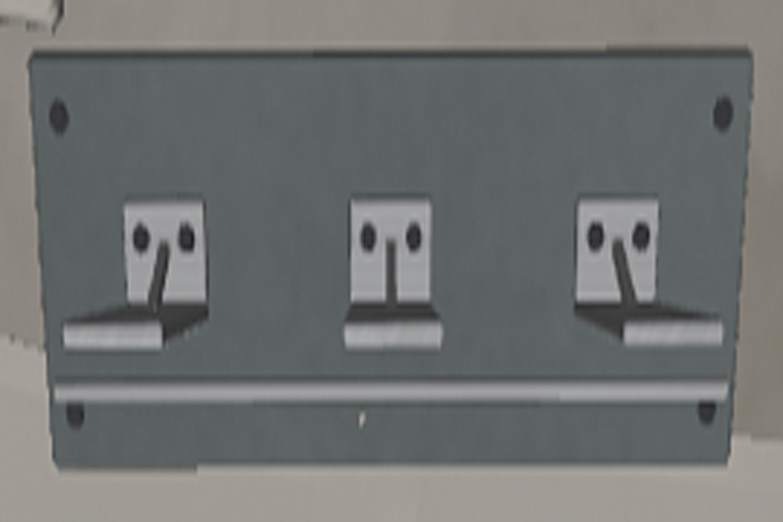

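```bash
cat > fit.py <<'E'
from h import *
from scipy.optimize import least_squares
ci=load('c1')
f=lambda u,v:np.array([(u+.5)/2.9+120-.5,(v+.5)/5.22+35-.5])
obs=[];mod=[]
for y,(l,r),(b,fr) in [(100,(64,162),(321,348)),(0,(344,442),(319.5,347)),(-100,(624,722),(319.5,346))]:
    for yy,u in ((y+18,l),(y-18,r)):
        obs+= [f(u,fr),f(u,b)]; mod+= [(0,yy),(5,yy)]
obs=np.array(obs);mod=np.array(mod,float)
def res(p,z=None):
    c,s=np.cos(p[2]),np.sin(p[2])
    zz=p[3] if len(p)>3 else 110
    P=np.c_[p[0]+c*mod[:,0]-s*mod[:,1],p[1]+s*mod[:,0]+c*mod[:,1],np.full(len(mod),zz)]
    return (proj(ci,P)-obs).ravel()
for x0 in ([660,-25,.1],[660,-25,.1,110]):
    r=least_squares(res,x0); print(r.x.round(3), np.abs(r.fun).max().round(2), np.sqrt((r.fun**2).mean()).round(2))
# base corners at z=10 in easel frame
p=least_squares(res,[660,-25,.1]).x
for q in [(30,52),(751,49),(732,466),(54,467),(55,392),(728,391)]:
    W=onz(ci,f(*q),10)[:2]-p[:2]; c,s=np.cos(p[2]),np.sin(p[2]); print('base in easel',np.round([c*W[0]+s*W[1],-s*W[0]+c*W[1]],1))
E
python3 fit.py
python3 - <<'E'
from h import *
striptiles('c1')
E
```

```text
[ 6.59153e+02 -2.59630e+01  1.02000e-01] 1.72 0.67
[ 6.59022e+02 -2.60150e+01  1.02000e-01  1.06449e+02] 0.77 0.37
base in easel [ 62.4 155.4]
base in easel [  62.6 -155.2]
base in easel [ -36. -158.]
base in easel [-35.7 155.7]
base in easel [-16.9 153.2]
base in easel [ -17.2 -154.1]
c1 px [49.4 53.8] area 235 c [683.4 182.  108. ] L 45.6 T 12.6 tile yaw 0.952
c1 px [473.  193.4] area 308 c [ 583.3 -281.5  108. ] L 59.0 T 7.2 tile yaw 0.074
c1 px [465. 226.] area 284 c [ 543.2 -284.5  108. ] L 58.3 T 7.8 tile yaw 0.1
c1 px [460. 256.] area 255 c [ 504.1 -290.4  108. ] L 58.1 T 7.0 tile yaw 0.073
```

Run:
```python
from h import *
goto([504,-290.5,180],-np.pi/2+0.074)
```

```text
mm world [ -93.7 -264.1 -150.4] tool shift now [0.3379 0.1594 0.2006] in goal frame [0.342  0.1506 0.2005] turn [ 0.0001 -0.0002  0.0328] t 5.95
```

play_rows(steps=[[[0,0,0],[0,0,0.0328]],[[0.0428,0.0188,0.0251],[0,0,0]],[[0.0428,0.0188,0.0251],[0,0,0]],[[0.0428,0.0188,0.0251],[0,0,0]],[[0.0428,0.0188,0.0251],[0,0,0]],[[0.0428,0.0188,0.0251],[0,0,0]],[[0.0428,0.0188,0.0251],[0,0,0]],[[0.0428,0.0188,0.0251],[0,0,0]],[[0.0424,0.019,0.0248],[0,0,0]],[[0,0,0],[0,0,0]],[[0,0,0],[0,0,0]],[[0,0,0],[0,0,0]]])

```text
time_s: 7.15
eef_pos: [505.2, -288.9, 180.7]
ee_rot: [-0.0, 0.733, -0.68, 0.001]
force: [-0.1, 0.6, 0.8]
grip_width: 1.001
```

Run:
```python
from h import *
snap('wrist','d1');striptiles('d1');goto([504,-290.5,60],-np.pi/2+0.074)
```

```text
d1 px [246.  88.] area 1277 c [ 582.8 -281.6  108. ] L 58.7 T 6.9 tile yaw 0.076
d1 px [247. 153.] area 1020 c [ 543.2 -285.1  108. ] L 58.6 T 6.5 tile yaw 0.076
d1 px [251.5 210.5] area 793 c [ 504.1 -291.   108. ] L 58.6 T 6.5 tile yaw 0.076
mm world [  -1.3   -1.8 -120.8] tool shift now [0.0021 0.0021 0.1611] in goal frame [0.0023 0.0019 0.1611] turn [-0.0013 -0.0011  0.0032] t 7.2
```

View pics/d1.png

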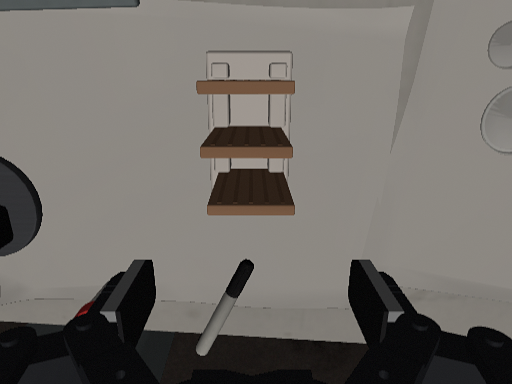

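play_rows(steps=[[[0.0023,0.0019,0.0268],[0,0,0.003]],[[0,0,0.0268],[0,0,0]],[[0,0,0.0268],[0,0,0]],[[0,0,0.0268],[0,0,0]],[[0,0,0.0268],[0,0,0]],[[0,0,0.0268],[0,0,0]],[[0,0,0],[0,0,0]]])

```text
time_s: 7.9
eef_pos: [503.1, -289.6, 57.6]
ee_rot: [0.0, 0.733, -0.68, -0.002]
force: [-0.4, 0.4, -0.9]
grip_width: 1.001
```

play_rows(steps=[[[0,0,0],[0,0,0]],[[0,0,0],[0,0,0]],[[0,0,0],[0,0,0]],[[0,0,0],[0,0,0]],[[0,0,0],[0,0,0]],[[0,0,0],[0,0,0]]], grip=1, squeeze=35)

```text
time_s: 8.5
eef_pos: [504.3, -291.4, 61.0]
ee_rot: [-0.0, 0.733, -0.681, 0.001]
force: [-0.1, 1.9, 6.5]
grip_width: 0.697
```

play_rows(steps=[[[0,0,0],[0,0,0]],[[0,0,0],[0,0,0]]])

```text
time_s: 8.7
eef_pos: [504.3, -291.4, 61.0]
ee_rot: [-0.0, 0.733, -0.681, 0.001]
force: [0.5, 2.3, 6.9]
grip_width: 0.695
```

```bash
cat >> h.py <<'E'
E0=np.array([659.1,-26.0]);EY=0.102
def E(x,y,z): 
    c,s=np.cos(EY),np.sin(EY); return [E0[0]+c*x-s*y,E0[1]+s*x+c*y,z]
PHI=-np.pi/2+EY
E
python3 - <<'E'
from h import *
import h
goto(h.E(-7,-100,185),PHI)
E
```

```text
mm world [158.  165.2 124. ] tool shift now [-0.2039 -0.2267 -0.1652] in goal frame [-0.1976 -0.232  -0.1653] turn [-0.0028 -0.0021 -0.0362] t 8.7
```

play_rows(steps=[[[0,0,-0.02],[0,0,0]],[[0,0,-0.04],[0,0,0]],[[0,0,-0.04],[0,0,-0.0362]],[[0,0,-0.0333],[0,0,0]],[[-0.0247,-0.029,-0.004],[0,0,0]],[[-0.0247,-0.029,-0.004],[0,0,0]],[[-0.0247,-0.029,-0.004],[0,0,0]],[[-0.0247,-0.029,-0.004],[0,0,0]],[[-0.0247,-0.029,-0.004],[0,0,0]],[[-0.0247,-0.029,-0.004],[0,0,0]],[[-0.0247,-0.029,-0.004],[0,0,0]],[[-0.0247,-0.029,-0.004],[0,0,0]],[[0,0,0],[0,0,0]],[[0,0,0],[0,0,0]],[[0,0,0],[0,0,0]]])

```text
time_s: 10.2
eef_pos: [661.0, -126.6, 183.4]
ee_rot: [0.0, 0.742, -0.67, -0.0]
force: [0.1, 0.3, -1.2]
grip_width: 0.697
```

Run:
```python
from h import *
import h
snap('wrist','e1');goto(h.E(-7,-100,64),PHI); s=ctrl.sense(); print(s['eef_pos'],s['force'],s['grip_width'])
```

```text
mm world [   1.3    0.6 -119.4] tool shift now [-0.0006 -0.0018  0.1592] in goal frame [-0.0006 -0.0018  0.1592] turn [ 0.0003 -0.0001 -0.0013] t 10.25
[ 661.02133284 -126.75603023  183.40635903] [-0.26956926 -0.37288234 -1.3880676 ] 0.6944354911781605
```

View pics/e1.png

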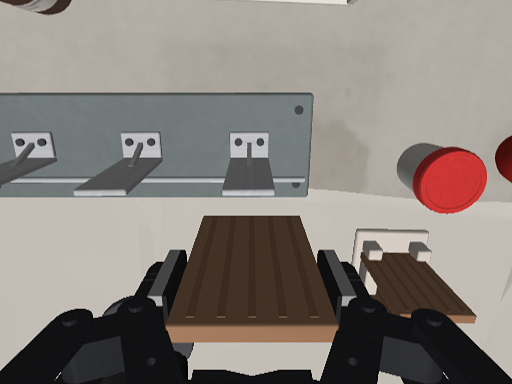

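```bash
cat >> h.py <<'E'
def held(name,s,dz=53):
    ci=load(name);T=rot(s['ee_rot']);p=s['eef_pos']
    for lab,q in [('backbot',(-30,-4,dz)),('backbot',(30,-4,dz)),('backtop',(-30,-4,dz-100)),('backtop',(30,-4,dz-100)),('fronttop',(-30,4,dz-100)),('fronttop',(30,4,dz-100))]:
        print(lab,proj(ci,p+T.apply(q)).round(1))
E
python3 - <<'E'
from h import *
import h
held('e1',ctrl.sense())
ci=load('e1')
for k in (-100,0): print([proj(ci,h.E(x,k+y,110)).round(1).tolist() for x,y in ((0,18),(0,-18),(5,18),(5,-18))])
E
```

```text
backbot [[199.9 214.2]]
backbot [[297.2 214.3]]
backtop [[157.4 326.5]]
backtop [[335.1 326.5]]
fronttop [[159.5 345.5]]
fronttop [[333.2 345.6]]
[[[221.3, 196.7]], [[275.0, 196.6]], [[221.0, 189.6]], [[275.2, 189.5]]]
[[[71.8, 196.7]], [[125.6, 196.7]], [[70.5, 189.6]], [[124.7, 189.6]]]
```

Run:
```python
from h import *
g=cv2.cvtColor(cv2.imread('pics/e1.png'),cv2.COLOR_BGR2GRAY)
print(g[170:205,235],g[170:205,262]); print(g[192,212:284]); print(g[205:225,250],g[315:350,250])
```

```text
[ 80  80  81  79  80  79  79  80  79  79  80  80  80  79  79  78  80  79
  79  99 146 180 190 200 207 172 120 162 195 192 191 191 192 191 191] [ 79  80  80  79  77  79  78  78  78  78  79  79  78  78  78  78  79  78
  77 111 152 177 189 195 202 170 134 171 196 192 190 191 192 191 192]
[119 119 120 120 120 120 120 122 122  89 176 191 197 196 194 193 191 190
 191 193 194 196 193 190 190 194 194 193 191 189 188 188 188 188 191 192
 194 195 192 190 188 186 187 188 187 188 188 187 186 187 189 187 187 188
 193 194 191 191 191 191 192 182 161  92 124 123 122 122 122 122 123 123]
[191 191 190 191 192 191 191 192 192 197 146  41  44  46  46  46  46  45
  46  46] [ 43  86  85  52  52  52  53  53  55  67  82 105 123 129 129 129 130 130
 130 130 130 130 131 130 130 129 126 165 192 190 189 190 190 190 190]
```

play_rows(steps=[[[-0.0006,-0.0018,0.0265],[0,0,0]],[[0,0,0.04],[0,0,0]],[[0,0,0.04],[0,0,0]],[[0,0,0.0265],[0,0,0]],[[0,0,0.015],[0,0,0]],[[0,0,0.008],[0,0,0]],[[0,0,0.0033],[0,0,0]],[[0,0,0],[0,0,0]],[[0,0,0],[0,0,0]],[[0,0,0],[0,0,0]]])

```text
time_s: 11.25
eef_pos: [663.1, -125.5, 64.6]
ee_rot: [-0.0, 0.742, -0.67, 0.001]
force: [0.8, -0.0, -0.7]
grip_width: 0.7
```

play_rows(steps=[[[0,-0.0025,0],[0,0,0]],[[0,-0.002,0.0007],[0,0,0]],[[0,0,0.0007],[0,0,0]],[[0,0,0],[0,0,0]],[[0,0,0],[0,0,0]]])

```text
time_s: 11.75
eef_pos: [665.6, -125.2, 63.1]
ee_rot: [0.001, 0.742, -0.67, -0.001]
force: [-6.5, -1.2, 2.6]
grip_width: 0.697
```

play_rows(steps=[[[0,0,0],[0,0,0]],[[0,0,0],[0,0,0]],[[0,0,0],[0,0,0]],[[0,0,0],[0,0,0]],[[0,0,0],[0,0,0]]], grip=0)

```text
time_s: 12.25
eef_pos: [666.2, -125.0, 62.8]
ee_rot: [-0.0, 0.742, -0.67, 0.0]
force: [0.0, 0.3, 0.4]
grip_width: 1.003
```

play_rows(steps=[[[0,0,-0.02],[0,0,0]],[[0,0,-0.04],[0,0,0]],[[0,0,-0.05],[0,0,0]],[[0,0,-0.05],[0,0,0]]])

```text
time_s: 12.65
eef_pos: [666.0, -125.0, 185.4]
ee_rot: [-0.0, 0.742, -0.67, 0.0]
force: [-0.5, 0.5, 0.4]
grip_width: 0.995
```

Run:
```python
from h import *
import h
snap('wrist','e2');goto([543.2,-285.3,170],-np.pi/2+.075)
ci=load('e2')
print([proj(ci,h.E(x,-100+y,110)).round(1).tolist() for x,y in ((0,30),(0,-30),(-8,30),(-8,-30),(5,18),(5,-18))])
```

```text
mm world [-124.9 -159.6  -23.1] tool shift now [0.1946 0.1877 0.0298] in goal frame [0.1997 0.182  0.0307] turn [-0.0136 -0.0066  0.0345] t 12.7
[[[205.7, 202.9]], [[293.9, 202.9]], [[206.2, 213.8]], [[293.5, 213.8]], [[223.1, 195.9]], [[276.5, 196.0]]]
```

View pics/e2.png

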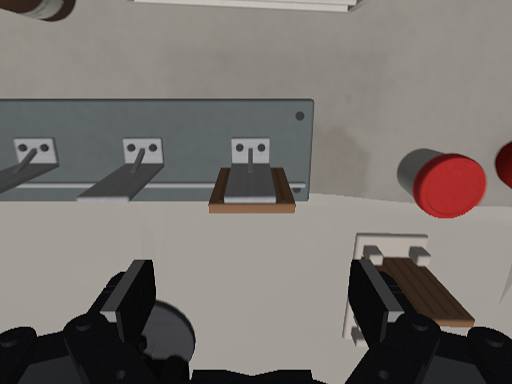

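play_rows(steps=[[[0,0,0],[0,0,0.0345]],[[0.0333,0.0303,0],[0,0,0]],[[0.0333,0.0303,0],[0,0,0]],[[0.0333,0.0303,0],[0,0,0]],[[0.0333,0.0303,0.01],[0,0,0]],[[0.0333,0.0303,0.01],[0,0,0]],[[0.0333,0.0303,0.01],[0,0,0]],[[0,0,0],[0,0,0]],[[0,0,0],[0,0,0]],[[0,0,0],[0,0,0]]])

```text
time_s: 13.7
eef_pos: [541.9, -283.9, 160.3]
ee_rot: [-0.0, 0.733, -0.68, -0.0]
force: [0.2, 0.7, 0.3]
grip_width: 1.004
```

Run:
```python
from h import *
goto([543.2,-285.3,60],-np.pi/2+.075)
```

```text
mm world [   1.3   -1.4 -100.3] tool shift now [ 0.002  -0.0016  0.1338] in goal frame [ 0.002  -0.0016  0.1338] turn [-0.0002  0.0003  0.0005] t 13.7
```

play_rows(steps=[[[0.002,-0.0016,0.0238],[0,0,0]],[[0,0,0.04],[0,0,0]],[[0,0,0.04],[0,0,0]],[[0,0,0.02],[0,0,0]],[[0,0,0.01],[0,0,0]],[[0,0,0],[0,0,0]],[[0,0,0],[0,0,0]]])

```text
time_s: 14.4
eef_pos: [543.4, -286.4, 61.2]
ee_rot: [-0.0, 0.733, -0.68, 0.001]
force: [-0.6, -0.1, 0.3]
grip_width: 1.001
```

play_rows(steps=[[[0,0,0],[0,0,0]],[[0,0,0],[0,0,0]],[[0,0,0],[0,0,0]],[[0,0,0],[0,0,0]],[[0,0,0],[0,0,0]],[[0,0,0],[0,0,0]],[[0,0,0],[0,0,0]]], grip=1, squeeze=35)

```text
time_s: 15.1
eef_pos: [543.1, -286.3, 61.0]
ee_rot: [-0.0, 0.733, -0.68, 0.001]
force: [-0.4, 0.8, 5.8]
grip_width: 0.695
```

Run:
```python
from h import *
import h
goto(h.E(-7,1,185),PHI)
```

```text
mm world [108.9 260.6 124. ] tool shift now [-0.3354 -0.171  -0.1654] in goal frame [-0.3309 -0.1798 -0.1653] turn [-0.0016 -0.0014 -0.0345] t 15.1
```

play_rows(steps=[[[0,0,-0.02],[0,0,0]],[[0,0,-0.04],[0,0,0]],[[0,0,-0.05],[0,0,-0.0345]],[[0,0,-0.0553],[0,0,0]],[[-0.0368,-0.02,0],[0,0,0]],[[-0.0368,-0.02,0],[0,0,0]],[[-0.0368,-0.02,0],[0,0,0]],[[-0.0368,-0.02,0],[0,0,0]],[[-0.0368,-0.02,0],[0,0,0]],[[-0.0368,-0.02,0],[0,0,0]],[[-0.0368,-0.02,0],[0,0,0]],[[-0.0368,-0.02,0],[0,0,0]],[[-0.0368,-0.02,0],[0,0,0]],[[0,0,0],[0,0,0]],[[0,0,0],[0,0,0]],[[0,0,0],[0,0,0]]])

```text
time_s: 16.7
eef_pos: [651.5, -26.2, 184.3]
ee_rot: [0.0, 0.742, -0.67, 0.0]
force: [-1.0, 0.3, -0.4]
grip_width: 0.696
```

Run:
```python
from h import *
import h
goto(h.E(-7,1,64),PHI)
```

```text
mm world [   0.6    0.5 -120.3] tool shift now [-0.0006 -0.0008  0.1604] in goal frame [-0.0005 -0.0008  0.1605] turn [-0.0001 -0.0004 -0.0012] t 16.7
```

play_rows(steps=[[[-0.0006,-0.0008,0.0275],[0,0,0]],[[0,0,0.04],[0,0,0]],[[0,0,0.04],[0,0,0]],[[0,0,0.0265],[0,0,0]],[[0,0,0.015],[0,0,0]],[[0,0,0.008],[0,0,0]],[[0,0,0.0033],[0,0,0]],[[0,0,0],[0,0,0]],[[0,0,0],[0,0,0]],[[0,0,0],[0,0,0]]])

```text
time_s: 17.7
eef_pos: [652.6, -24.8, 64.4]
ee_rot: [-0.0, 0.742, -0.67, 0.0]
force: [-0.5, 0.3, -0.7]
grip_width: 0.694
```

play_rows(steps=[[[0,-0.0025,0],[0,0,0]],[[0,-0.002,0.0007],[0,0,0]],[[0,0,0.0007],[0,0,0]],[[0,0,0],[0,0,0]],[[0,0,0],[0,0,0]]])

```text
time_s: 18.2
eef_pos: [654.4, -24.5, 63.1]
ee_rot: [0.001, 0.742, -0.67, -0.001]
force: [-11.4, -0.8, 6.2]
grip_width: 0.693
```

play_rows(steps=[[[0,0,0],[0,0,0]],[[0,0,0],[0,0,0]],[[0,0,0],[0,0,0]],[[0,0,0],[0,0,0]],[[0,0,0],[0,0,0]]], grip=0)

```text
time_s: 18.7
eef_pos: [655.7, -24.4, 62.7]
ee_rot: [-0.0, 0.742, -0.67, 0.0]
force: [0.2, -0.2, -1.2]
grip_width: 1.001
```

play_rows(steps=[[[0,0,-0.02],[0,0,0]],[[0,0,-0.04],[0,0,0]],[[0,0,-0.05],[0,0,0]],[[0,0,-0.05],[0,0,0]],[[0,0,0],[0,0,0]],[[0,0,0],[0,0,0]]])

```text
time_s: 19.3
eef_pos: [655.9, -24.4, 184.1]
ee_rot: [-0.001, 0.742, -0.67, 0.001]
force: [0.1, -1.1, -1.3]
grip_width: 1.001
```

Run:
```python
from h import *
import h
snap('wrist','e3');goto([583,-281.7,160],-np.pi/2+.075)
```

```text
mm world [ -72.4 -257.4  -22.6] tool shift now [0.3316 0.1309 0.0302] in goal frame [0.335  0.1219 0.0302] turn [0.0004 0.0002 0.0344] t 19.35
```

View pics/e3.png

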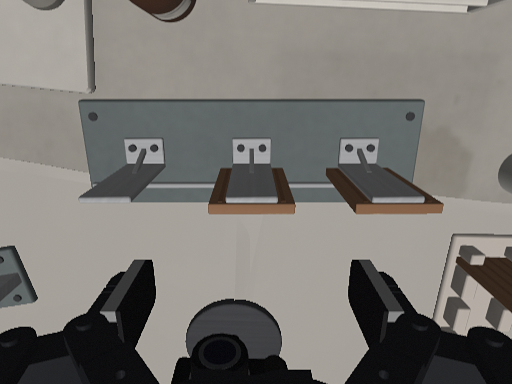

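play_rows(steps=[[[0,0,0],[0,0,0.0344]],[[0.0372,0.0135,0],[0,0,0]],[[0.0372,0.0135,0],[0,0,0]],[[0.0372,0.0135,0],[0,0,0]],[[0.0372,0.0135,0],[0,0,0]],[[0.0372,0.0135,0],[0,0,0]],[[0.0372,0.0135,0],[0,0,0]],[[0.0372,0.0135,0.01],[0,0,0]],[[0.0372,0.0135,0.01],[0,0,0]],[[0.0372,0.0135,0.01],[0,0,0]],[[0,0,0],[0,0,0]],[[0,0,0],[0,0,0]],[[0,0,0],[0,0,0]]])

```text
time_s: 20.65
eef_pos: [583.8, -280.7, 160.0]
ee_rot: [-0.0, 0.733, -0.68, -0.0]
force: [0.4, 0.2, -0.0]
grip_width: 1.002
```

Run:
```python
from h import *
goto([583,-281.9,60],-np.pi/2+.075)
```

```text
mm world [  -0.8   -1.2 -100. ] tool shift now [0.0015 0.0012 0.1333] in goal frame [0.0015 0.0012 0.1333] turn [0.0003 0.0006 0.0004] t 20.65
```

play_rows(steps=[[[0.0015,0.0012,0.0233],[0,0,0]],[[0,0,0.04],[0,0,0]],[[0,0,0.04],[0,0,0]],[[0,0,0.02],[0,0,0]],[[0,0,0.01],[0,0,0]],[[0,0,0],[0,0,0]],[[0,0,0],[0,0,0]]])

```text
time_s: 21.35
eef_pos: [583.5, -283.0, 61.6]
ee_rot: [-0.0, 0.733, -0.68, 0.001]
force: [-0.3, 0.2, 0.5]
grip_width: 1.002
```

play_rows(steps=[[[0,0,0],[0,0,0]],[[0,0,0],[0,0,0]],[[0,0,0],[0,0,0]],[[0,0,0],[0,0,0]],[[0,0,0],[0,0,0]],[[0,0,0],[0,0,0]],[[0,0,0],[0,0,0]]], grip=1, squeeze=35)

```text
time_s: 22.05
eef_pos: [583.2, -283.0, 61.3]
ee_rot: [-0.0, 0.733, -0.68, 0.001]
force: [-0.5, 1.6, 6.0]
grip_width: 0.7
```

Run:
```python
from h import *
import h
goto(h.E(-7,101,200),PHI)
```

```text
mm world [ 58.6 356.8 138.7] tool shift now [-0.4683 -0.1139 -0.1853] in goal frame [-0.4652 -0.1262 -0.1849] turn [-0.0018 -0.0014 -0.0344] t 22.05
```

play_rows(steps=[[[0,0,-0.02],[0,0,0]],[[0,0,-0.05],[0,0,0]],[[0,0,-0.055],[0,0,-0.0344]],[[0,0,-0.06],[0,0,0]],[[-0.0423,-0.0115,0],[0,0,0]],[[-0.0423,-0.0115,0],[0,0,0]],[[-0.0423,-0.0115,0],[0,0,0]],[[-0.0423,-0.0115,0],[0,0,0]],[[-0.0423,-0.0115,0],[0,0,0]],[[-0.0423,-0.0115,0],[0,0,0]],[[-0.0423,-0.0115,0],[0,0,0]],[[-0.0423,-0.0115,0],[0,0,0]],[[-0.0423,-0.0115,0],[0,0,0]],[[-0.0423,-0.0115,0],[0,0,0]],[[-0.0423,-0.0115,0],[0,0,0]],[[0,0,0],[0,0,0]],[[0,0,0],[0,0,0]],[[0,0,0],[0,0,0]]])

```text
time_s: 23.85
eef_pos: [641.6, 73.0, 199.3]
ee_rot: [0.0, 0.742, -0.67, 0.0]
force: [0.0, -0.6, -0.9]
grip_width: 0.696
```

Run:
```python
from h import *
import h
goto(h.E(-7,101,64),PHI)
```

```text
mm world [   0.3    0.7 -135.3] tool shift now [-0.001  -0.0004  0.1804] in goal frame [-0.0009 -0.0005  0.1804] turn [-0.0002 -0.0004 -0.0012] t 23.85
```

play_rows(steps=[[[-0.001,-0.0005,0.0375],[0,0,0]],[[0,0,0.05],[0,0,0]],[[0,0,0.04],[0,0,0]],[[0,0,0.0265],[0,0,0]],[[0,0,0.015],[0,0,0]],[[0,0,0.008],[0,0,0]],[[0,0,0.0033],[0,0,0]],[[0,0,0],[0,0,0]],[[0,0,0],[0,0,0]],[[0,0,0],[0,0,0]]])

```text
time_s: 24.85
eef_pos: [642.3, 74.8, 64.4]
ee_rot: [-0.0, 0.742, -0.67, 0.0]
force: [0.9, 0.3, -1.1]
grip_width: 0.695
```

play_rows(steps=[[[0,-0.0025,0],[0,0,0]],[[0,-0.0017,0.0007],[0,0,0]],[[0,0,0.0007],[0,0,0]],[[0,0,0],[0,0,0]],[[0,0,0],[0,0,0]]])

```text
time_s: 25.35
eef_pos: [644.4, 75.1, 63.3]
ee_rot: [0.001, 0.742, -0.67, -0.001]
force: [-7.8, -0.8, 5.9]
grip_width: 0.694
```

play_rows(steps=[[[0,0,0],[0,0,0]],[[0,0,0],[0,0,0]],[[0,0,0],[0,0,0]],[[0,0,0],[0,0,0]],[[0,0,0],[0,0,0]]], grip=0)

```text
time_s: 25.85
eef_pos: [645.1, 75.2, 62.6]
ee_rot: [-0.0, 0.742, -0.67, 0.0]
force: [0.6, 0.6, -0.8]
grip_width: 1.002
```

play_rows(steps=[[[0,0,-0.02],[0,0,0]],[[0,0,-0.04],[0,0,0]],[[0,0,-0.05],[0,0,0]],[[0,0,-0.06],[0,0,0]],[[0,0,-0.06],[0,0,0]],[[0,0,-0.05],[0,0,0]],[[0,0,-0.04],[0,0,0]],[[0,0,0],[0,0,0]],[[0,0,0],[0,0,0]]])

```text
time_s: 26.75
eef_pos: [644.9, 75.2, 303.4]
ee_rot: [-0.0, 0.742, -0.67, 0.0]
force: [0.7, -0.1, 0.0]
grip_width: 0.999
```

Run:
```python
from h import *
import h
snap('wrist','f1');goto([490,307,300],0.27)
```

```text
mm world [-154.7  231.9   -2.2] tool shift now [-0.3285  0.1737  0.0031] in goal frame [-0.1163 -0.353   0.0029] turn [ 7.0000e-04  1.3000e-03 -2.2139e+00] t 26.8
```

View pics/f1.png

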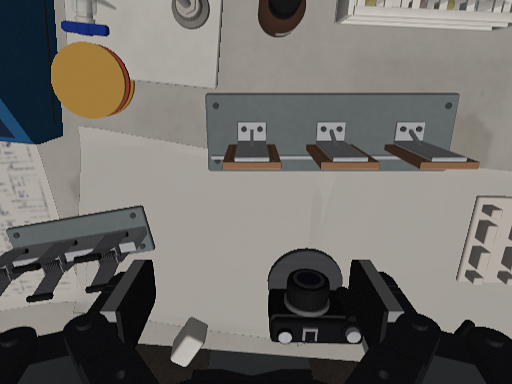

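play_rows(steps=[[[-0.0469,0.0248,0],[0,0,0]],[[-0.0469,0.0248,0],[0,0,0]],[[-0.0469,0.0248,0],[0,0,0]],[[-0.0469,0.0248,0],[0,0,0]],[[-0.0469,0.0248,0],[0,0,0]],[[-0.0469,0.0248,0],[0,0,0]],[[-0.0469,0.0248,0],[0,0,0]],[[0,0,0],[0,0,-0.185]],[[0,0,0],[0,0,-0.185]],[[0,0,0],[0,0,-0.185]],[[0,0,0],[0,0,-0.185]],[[0,0,0],[0,0,-0.185]],[[0,0,0],[0,0,-0.185]],[[0,0,0],[0,0,-0.185]],[[0,0,0],[0,0,-0.185]],[[0,0,0],[0,0,-0.185]],[[0,0,0],[0,0,-0.185]],[[0,0,0],[0,0,-0.185]],[[0,0,0],[0,0,-0.179]],[[0,0,0],[0,0,0]]])

```text
time_s: 28.8
eef_pos: [490.1, 306.7, 301.5]
ee_rot: [0.0, 0.991, 0.135, -0.001]
force: [0.4, 0.3, 0.3]
grip_width: 1.002
```

Run:
```python
from h import *
import h
snap('wrist','g1');goto([490,307,300],0.27)
for t in ["clip_0","clip_rail"]:
    print(t,[(round(d['p'],2),np.round(d['rect']).tolist()) for d in cams.search_frame('wrist',t)][:4], [(round(d['p'],2),np.round(d['pixel'],1).tolist()) for d in cams.tip_of('wrist',t)][:4])
```

```text
mm world [-0.1  0.3 -1.7] tool shift now [-0.0001 -0.0005  0.0022] in goal frame [-0.0001 -0.0005  0.0022] turn [ 0.0002  0.0025 -0.0038] t 28.85
clip_0 [(0.84, [245.0, 89.0, 53.0, 32.0]), (0.83, [252.0, 216.0, 47.0, 52.0]), (0.57, [248.0, 157.0, 47.0, 45.0])] [(0.93, [247.1, 213.1]), (0.69, [249.1, 154.1]), (0.64, [247.0, 93.2])]
clip_rail [(0.58, [248.0, 147.0, 55.0, 174.0])] [(0.6, [246.4, 143.7])]
```

View pics/g1.png

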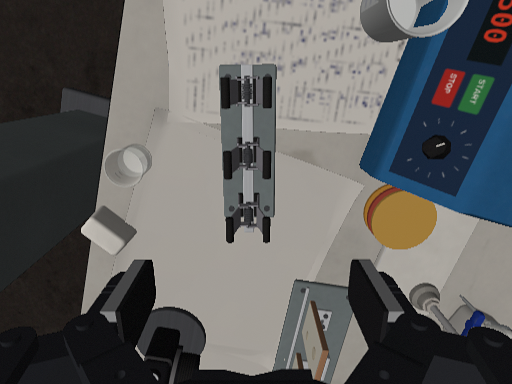

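Run:
```python
from h import *
a=cv2.imread('pics/g1.png')[55:250,205:290]; cv2.imwrite('pics/g1z.png',cv2.resize(a,None,fx=4,fy=3,interpolation=cv2.INTER_CUBIC))
```

```text
(no output)
```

View pics/g1z.png

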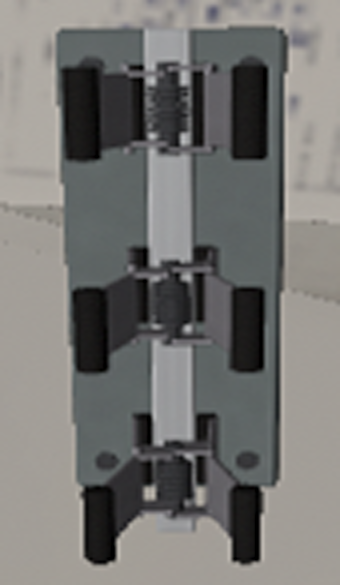

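Run:
```python
from h import *
ci=load('g1')
f=lambda u,v:((u+.5)/4+205-.5,(v+.5)/3+55-.5)
for n,l,r,v,py in [('far',62,267,112,110),('mid',72,265,330,300),('near',84,260,525,480)]:
    A=onz(ci,f(l,v),114);B=onz(ci,f(r,v),114);c=(A+B)/2;d=B-A
    print(n,c.round(1),'w',np.linalg.norm(d).round(1),'yaw',np.arctan2(d[1],d[0]).round(3), 'pin@74',onz(ci,f((l+r)/2,py),74).round(1))
# bar top z=60 center line
for a,b,v in [(145,188,45),(151,191,220),(155,192,390)]:
    A=onz(ci,f(a,v),60);B=onz(ci,f(b,v),60);print('bar',((A+B)/2).round(1),np.linalg.norm(B-A).round(1))
print(proj(ci,onz(ci,f(165,45),60)))
```

```text
far [467.  370.9 114. ] w 47.6 yaw 0.272 pin@74 [466.5 369.9  74. ]
mid [486.2 304.3 114. ] w 47.9 yaw 0.272 pin@74 [485.2 305.5  74. ]
near [505.7 236.3 114. ] w 46.7 yaw 0.273 pin@74 [505.1 236.9  74. ]
bar [461.1 390.7  60. ] 11.4
bar [478.5 331.9  60. ] 11.2
bar [496.7 268.2  60. ] 10.9
[[245.875       69.66666667]]
```

Run:
```python
from h import *
goto([505.7,236.3,190],0.28)
```

```text
mm world [  15.3  -70.5 -112.3] tool shift now [-0.0051  0.0961  0.1498] in goal frame [-0.0063  0.096   0.1498] turn [ 0.      0.0008 -0.0154] t 29.05
```

play_rows(steps=[[[-0.001,0.024,0.0375],[0,0,-0.0154]],[[-0.0017,0.024,0.0375],[0,0,0]],[[-0.0017,0.024,0.0375],[0,0,0]],[[-0.0017,0.024,0.0375],[0,0,0]],[[0,0,0],[0,0,0]],[[0,0,0],[0,0,0]],[[0,0,0],[0,0,0]]])

```text
time_s: 29.75
eef_pos: [506.4, 237.2, 191.7]
ee_rot: [-0.0, 0.99, 0.141, 0.001]
force: [-0.1, -0.4, -0.4]
grip_width: 0.996
```

Run:
```python
from h import *
snap('wrist','g2');goto([505.7,236.3,96],0.28)
a=cv2.imread('pics/g2.png'); print([ (round(d['p'],2),np.round(d['rect']).tolist()) for d in cams.search_frame('wrist','clip_0')])
cv2.imwrite('pics/g2z.png',cv2.resize(a[40:290,180:320],None,fx=4,fy=2.4,interpolation=cv2.INTER_CUBIC))
```

```text
mm world [ -0.6  -0.9 -95.6] tool shift now [-0.0014  0.0009  0.1275] in goal frame [-0.0011  0.0009  0.1275] turn [-0.     -0.0033  0.0034] t 29.8
[(0.94, [250.0, 94.0, 78.0, 49.0]), (0.91, [249.0, 10.0, 44.0, 16.0]), (0.89, [250.0, 189.0, 68.0, 69.0])]
```

View pics/g2z.png

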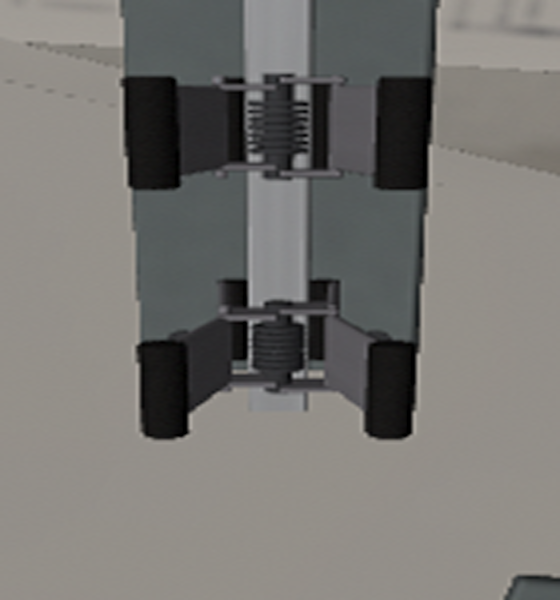

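Run:
```python
from h import *
a,b=load('g1'),load('g2')
f=lambda u,v:((u+.5)/4+205-.5,(v+.5)/3+55-.5); g=lambda u,v:((u+.5)/4+180-.5,(v+.5)/2.4+40-.5)
for p,q in [((172,525),(275,388.5)),((84,525),(138,389)),((260,524),(412,388)),((168.5,330),(278,132))]:
    print(tri([(a,f(*p)),(b,g(*q))]))
```

```text
(array([504.74276481, 239.39811188, 120.89196186]), [np.float64(0.24729176368328132), np.float64(0.24729176368349742)])
(array([482.8540268 , 232.48300178, 119.475779  ]), [np.float64(0.2292585981592268), np.float64(0.22925859815911193)])
(array([527.03896619, 245.02337364, 118.59275726]), [np.float64(0.24899907154717865), np.float64(0.24899907154735165)])
(array([486.07364254, 304.9551913 , 116.47244309]), [np.float64(0.03222304114428757), np.float64(0.03222304114417993)])
```

play_rows(steps=[[[-0.0016,-0.0004,0.03],[0,0,0]],[[0,0,0.04],[0,0,0]],[[0,0,0.03],[0,0,0]],[[0,0,0.018],[0,0,0]],[[0,0,0.0095],[0,0,0]],[[0,0,0],[0,0,0]],[[0,0,0],[0,0,0]]])

```text
time_s: 30.55
eef_pos: [505.2, 236.5, 95.6]
ee_rot: [-0.0, 0.99, 0.141, 0.001]
force: [-0.0, 0.4, -0.0]
grip_width: 0.996
```

play_rows(steps=[[[0,0,0],[0,0,0]],[[0,0,0],[0,0,0]],[[0,0,0],[0,0,0]],[[0,0,0],[0,0,0]],[[0,0,0],[0,0,0]],[[0,0,0],[0,0,0]],[[0,0,0],[0,0,0]],[[0,0,0],[0,0,0]]], grip=1, squeeze=25)

```text
time_s: 31.35
eef_pos: [504.6, 236.3, 94.5]
ee_rot: [0.0, 0.99, 0.141, -0.0]
force: [-0.6, 0.2, -1.2]
grip_width: 0.331
```

Run:
```python
from h import *
s=ctrl.sense();print(s['eef_pos'],s['force'],s['wrist_torque'],s['grip_width']);snap('wrist','g3')
```

```text
[504.64209121 236.29962013  94.47009518] [-0.56346701  0.24471202 -1.17171856] [-0.03105368  0.0437136   0.00067478] 0.331361820462446
```

View pics/g3.png

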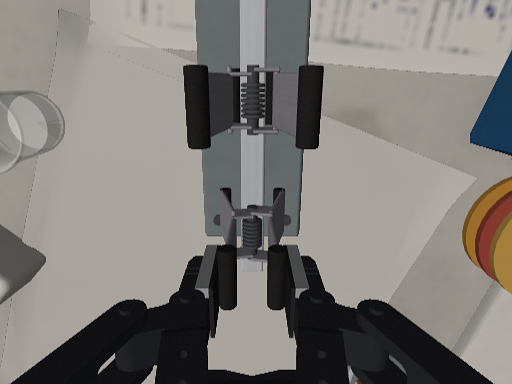

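Run:
```python
from h import *
import h
goto(h.E(-1.5,100.5,200),EY)
```

```text
mm world [ 142.7 -162.5  105.5] tool shift now [ 0.1225  0.261  -0.1407] in goal frame [ 0.1673  0.2349 -0.1407] turn [0.000e+00 1.000e-04 2.294e-01] t 31.4
```

play_rows(steps=[[[0,0,-0.02],[0,0,0]],[[0,0,-0.04],[0,0,0]],[[0,0,-0.04],[0,0,0.1147]],[[0,0,-0.0407],[0,0,0.1147]],[[0.0239,0.0336,0],[0,0,0]],[[0.0239,0.0336,0],[0,0,0]],[[0.0239,0.0336,0],[0,0,0]],[[0.0239,0.0336,0],[0,0,0]],[[0.0239,0.0336,0],[0,0,0]],[[0.0239,0.0336,0],[0,0,0]],[[0.0239,0.0336,0],[0,0,0]],[[0,0,0],[0,0,0]],[[0,0,0],[0,0,0]],[[0,0,0],[0,0,0]]])

```text
time_s: 32.8
eef_pos: [647.0, 74.3, 200.1]
ee_rot: [-0.0, 0.999, 0.051, -0.0]
force: [-0.2, 0.1, -0.2]
grip_width: 0.333
```

Run:
```python
from h import *
import h
s=ctrl.sense();print(s['eef_pos'],s['grip_width'],s['force'])
goto(h.E(-1.5,100.5,145),EY);ci=snap('wrist','g4')
for lab,P in [('post',[(0,118),(5,118),(0,82),(5,82)]),('tile',[(-8,129),(-8,69),(0,129)])]:
    print(lab,[proj(ci,h.E(x,y,110)).round(0).tolist()[0] for x,y in P])
T=rot(s['ee_rot']);print('pin',[proj(ci,s['eef_pos']+T.apply([0,y,20.5])).round(0).tolist() for y in (-15,15)],'jaws',[proj(ci,s['eef_pos']+T.apply([x,-15,54.5])).round(0).tolist() for x in (-20,-13,13,20)])
```

```text
[647.0123804   74.34138421 200.07419397] 0.3329623662029706 [-0.17972136  0.0946633  -0.21601348]
mm world [  0.4  -0.5 -55.1] tool shift now [0.0004 0.0008 0.0734] in goal frame [0.0004 0.0007 0.0734] turn [-0.0003  0.0003  0.0009] t 32.8
post [[253.0, 173.0], [260.0, 173.0], [253.0, 220.0], [259.0, 220.0]]
tile [[241.0, 158.0], [242.0, 236.0], [253.0, 158.0]]
pin [[[250.0, 213.0]], [[250.0, 264.0]]] jaws [[[217.0, 192.0]], [[228.0, 192.0]], [[271.0, 192.0]], [[283.0, 192.0]]]
```

View pics/g4.png

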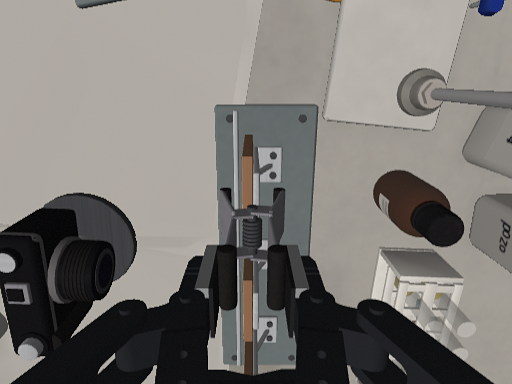

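play_rows(steps=[[[0.0004,0.0008,0.02],[0,0,0]],[[0,0,0.02],[0,0,0]],[[0,0,0.015],[0,0,0]],[[0,0,0.01],[0,0,0]],[[0,0,0.0085],[0,0,0]],[[0,0,0],[0,0,0]],[[0,0,0],[0,0,0]]])

```text
time_s: 33.55
eef_pos: [648.0, 73.0, 145.3]
ee_rot: [0.0, 0.999, 0.051, 0.0]
force: [-0.1, -0.2, 0.0]
grip_width: 0.33
```

Run:
```python
from h import *
import h
s=ctrl.sense();print(s['eef_pos'],s['grip_width'],s['force']);snap('wrist','g5')
a=cv2.imread('pics/g5.png');cv2.imwrite('pics/g5z.png',cv2.resize(a[80:330,180:340],None,fx=4,fy=2.4))
```

```text
[647.98379109  73.04083102 145.34451854] 0.3301678329700919 [-0.05232526 -0.19777975  0.03957608]
```

View pics/g5z.png

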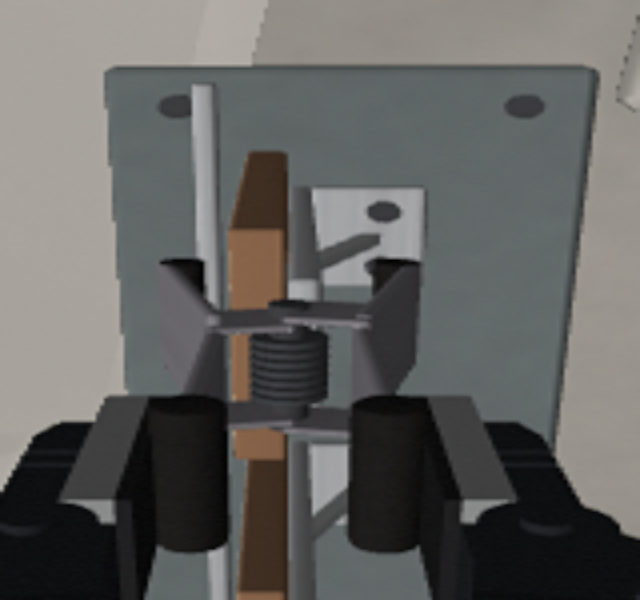

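play_rows(steps=[[[-0.0014,0,0],[0,0,0]],[[0,0,0],[0,0,0]],[[0,0,0],[0,0,0]]])

```text
time_s: 33.9
eef_pos: [646.8, 72.9, 145.1]
ee_rot: [0.0, 0.999, 0.051, 0.0]
force: [-0.4, 0.5, -0.3]
grip_width: 0.331
```

play_rows(steps=[[[0,0,0],[0,0,0]],[[0,0,0],[0,0,0]],[[0,0,0],[0,0,0]],[[0,0,0],[0,0,0]],[[0,0,0],[0,0,0]],[[0,0,0],[0,0,0]]], grip=0.2)

```text
time_s: 34.5
eef_pos: [646.8, 72.9, 144.9]
ee_rot: [-0.0, 0.999, 0.051, 0.0]
force: [0.2, 0.5, 0.2]
grip_width: 0.8
```

Run:
```python
from h import *
import h
s=ctrl.sense();print(s['eef_pos'],s['grip_width'],s['force']);snap('wrist','g6')
a=cv2.imread('pics/g6.png');cv2.imwrite('pics/g6z.png',cv2.resize(a[80:330,180:340],None,fx=4,fy=2.4))
```

```text
[646.7593914   72.93091616 144.904019  ] 0.7997612270012555 [0.15966009 0.5420245  0.16718754]
```

View pics/g6z.png

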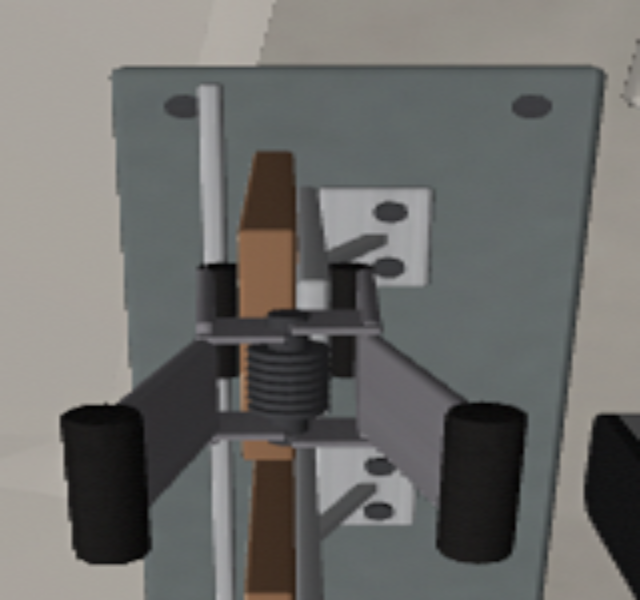

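play_rows(steps=[[[0,0,-0.02],[0,0,0]],[[0,0,-0.03],[0,0,0]],[[0,0,-0.03],[0,0,0]],[[0,0,0],[0,0,0]],[[0,0,0],[0,0,0]]], grip=0)

```text
time_s: 35.05
eef_pos: [646.7, 72.9, 204.6]
ee_rot: [-0.0, 0.999, 0.051, -0.0]
force: [0.3, -0.2, -0.8]
grip_width: 1.001
```

Run:
```python
from h import *
goto([486.1,304.9,190],0.28)
```

```text
mm world [-160.6  232.   -14.6] tool shift now [-0.1815 -0.3295  0.0194] in goal frame [-0.1203 -0.3564  0.0194] turn [-0.000e+00  1.000e-04 -2.266e-01] t 35.05
```

play_rows(steps=[[[-0.026,-0.0471,0],[0,0,0]],[[-0.026,-0.0471,0],[0,0,0]],[[-0.026,-0.0471,0],[0,0,0]],[[-0.026,-0.0471,0],[0,0,0]],[[-0.026,-0.0471,0],[0,0,0]],[[-0.026,-0.0471,0],[0,0,0]],[[-0.0255,-0.0469,0.0194],[0,0,0]],[[0,0,0],[0,0,-0.1133]],[[0,0,0],[0,0,-0.1133]],[[0,0,0],[0,0,0]],[[0,0,0],[0,0,0]],[[0,0,0],[0,0,0]]])

```text
time_s: 36.25
eef_pos: [486.2, 304.6, 189.9]
ee_rot: [0.0, 0.99, 0.138, -0.0]
force: [0.0, -0.4, -0.0]
grip_width: 1.001
```

Run:
```python
from h import *
goto([485.9,304.5,96],0.28)
```

```text
mm world [ -0.3  -0.1 -93.9] tool shift now [-3.000e-04  1.000e-04  1.252e-01] in goal frame [-4.000e-04  1.000e-04  1.252e-01] turn [ 0.0001  0.0009 -0.0028] t 36.25
```

play_rows(steps=[[[-0.0003,0,0.03],[0,0,-0.0028]],[[0,0,0.04],[0,0,0]],[[0,0,0.03],[0,0,0]],[[0,0,0.016],[0,0,0]],[[0,0,0.0092],[0,0,0]],[[0,0,0],[0,0,0]],[[0,0,0],[0,0,0]]])

```text
time_s: 36.95
eef_pos: [486.5, 305.0, 97.4]
ee_rot: [-0.0, 0.99, 0.14, 0.001]
force: [0.9, -0.3, 0.2]
grip_width: 0.997
```

play_rows(steps=[[[0,0,0],[0,0,0]],[[0,0,0],[0,0,0]],[[0,0,0],[0,0,0]],[[0,0,0],[0,0,0]],[[0,0,0],[0,0,0]],[[0,0,0],[0,0,0]],[[0,0,0],[0,0,0]],[[0,0,0],[0,0,0]]], grip=1, squeeze=25)

```text
time_s: 37.75
eef_pos: [485.9, 304.8, 96.4]
ee_rot: [0.0, 0.99, 0.141, -0.0]
force: [0.1, -0.2, -1.1]
grip_width: 0.328
```

Run:
```python
from h import *
import h
goto(h.E(-1.8,0.5,200),EY)
```

```text
mm world [ 171.3 -330.5  103.6] tool shift now [ 0.0967  0.4869 -0.1381] in goal frame [ 0.1824  0.4617 -0.1381] turn [0.000e+00 1.000e-04 2.294e-01] t 37.75
```

play_rows(steps=[[[0,0,-0.02],[0,0,0]],[[0,0,-0.04],[0,0,0]],[[0,0,-0.045],[0,0,0.1147]],[[0,0,-0.05],[0,0,0.1147]],[[0,0,-0.05],[0,0,0]],[[0.0182,0.0462,0],[0,0,0]],[[0.0182,0.0462,0],[0,0,0]],[[0.0182,0.0462,0],[0,0,0]],[[0.0182,0.0462,0],[0,0,0]],[[0.0182,0.0462,0],[0,0,0]],[[0.0182,0.0462,0],[0,0,0]],[[0.0182,0.0462,0],[0,0,0]],[[0.0182,0.0462,0],[0,0,0]],[[0.0182,0.0462,0],[0,0,0]],[[0.0182,0.0462,0],[0,0,0]],[[0,0,0.03],[0,0,0]],[[0,0,0.03],[0,0,0]],[[0,0,0],[0,0,0]],[[0,0,0],[0,0,0]]])

```text
time_s: 39.65
eef_pos: [657.1, -25.9, 205.8]
ee_rot: [0.0, 0.999, 0.051, 0.0]
force: [0.2, -0.1, -0.6]
grip_width: 0.33
```

Run:
```python
from h import *
import h
goto(h.E(-1.8,0.5,145.5),EY);print(ctrl.sense()['grip_width']);snap('wrist','g7')
```

```text
mm world [  0.1   0.2 -60.3] tool shift now [ 0.0002 -0.0002  0.0805] in goal frame [ 0.0002 -0.0002  0.0805] turn [ 0.0001 -0.0003  0.0002] t 39.65
0.3295713883370442
```

View pics/g7.png

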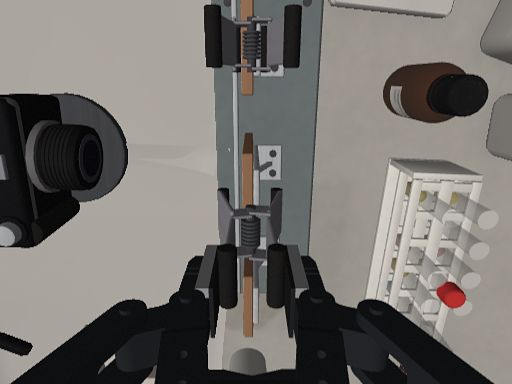

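play_rows(steps=[[[0.0002,0,0.025],[0,0,0]],[[0,0,0.02],[0,0,0]],[[0,0,0.015],[0,0,0]],[[0,0,0.01],[0,0,0]],[[0,0,0.0095],[0,0,0]],[[0,0,0],[0,0,0]],[[0,0,0],[0,0,0]]])

```text
time_s: 40.4
eef_pos: [657.4, -26.0, 146.1]
ee_rot: [0.0, 0.999, 0.051, 0.0]
force: [0.0, -0.3, -1.0]
grip_width: 0.327
```

Run:
```python
from h import *
import h
s=ctrl.sense();print(s['eef_pos'],s['grip_width'],s['force']);snap('wrist','g8')
a=cv2.imread('pics/g8.png');cv2.imwrite('pics/g8z.png',cv2.resize(a[80:330,180:340],None,fx=4,fy=2.4))
```

```text
[657.40319783 -25.97458949 146.09413376] 0.32669394465947693 [ 0.02326393 -0.27868953 -1.0448142 ]
```

View pics/g8z.png

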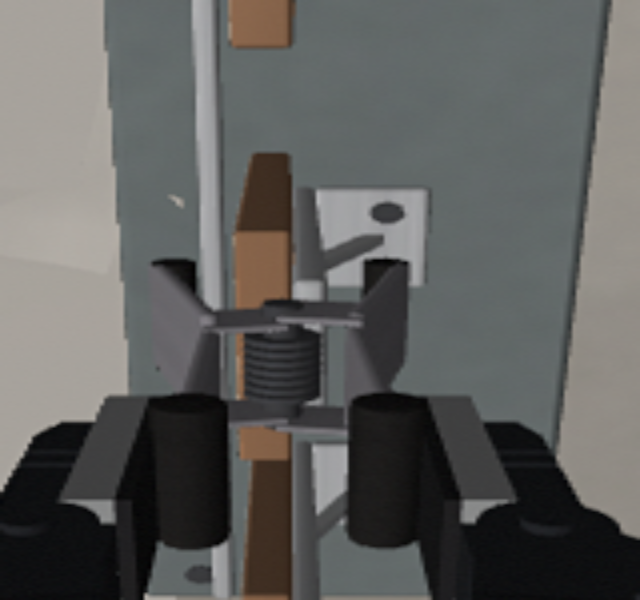

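Centred well. Release, rise, go to the far clip.

play_rows(steps=[[[0,0,0],[0,0,0]],[[0,0,0],[0,0,0]],[[0,0,0],[0,0,0]],[[0,0,0],[0,0,0]],[[0,0,0],[0,0,0]],[[0,0,0],[0,0,0]]], grip=0.2)

```text
time_s: 41.05
eef_pos: [657.2, -26.0, 145.6]
ee_rot: [0.0, 0.999, 0.051, 0.0]
force: [-0.4, 0.4, -0.6]
grip_width: 0.8
```

play_rows(steps=[[[0,0,-0.02],[0,0,0]],[[0,0,-0.03],[0,0,0]],[[0,0,-0.03],[0,0,0]],[[0,0,0],[0,0,0]],[[0,0,0],[0,0,0]]], grip=0)

```text
time_s: 41.55
eef_pos: [657.1, -25.9, 205.2]
ee_rot: [0.0, 0.999, 0.051, -0.0]
force: [0.8, 0.6, 0.2]
grip_width: 1.0
```

Run:
```python
from h import *
goto([466.9,371,205],0.28);snap('wrist','g9')
a=cv2.imread('pics/g9.png');cv2.imwrite('pics/g9z.png',cv2.resize(a[0:330,160:360],None,fx=3,fy=1.8))
```

```text
mm world [-1.902e+02  3.969e+02 -2.000e-01] tool shift now [-1.984e-01 -5.523e-01  3.000e-04] in goal frame [-9.750e-02 -5.787e-01  3.000e-04] turn [ 0.      0.     -0.2267] t 41.55
```

View pics/g9z.png

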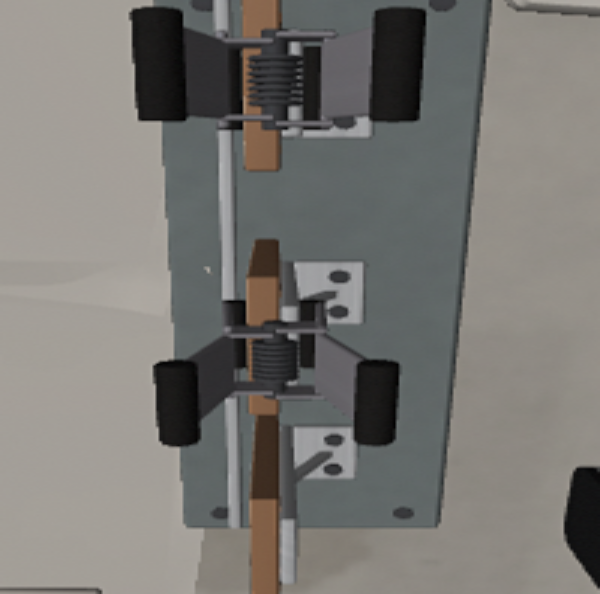

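play_rows(steps=[[[-0.018,-0.0502,0],[0,0,0]],[[-0.018,-0.0502,0],[0,0,0]],[[-0.018,-0.0502,0],[0,0,0]],[[-0.018,-0.0502,0],[0,0,0]],[[-0.018,-0.0502,0],[0,0,0]],[[-0.018,-0.0502,0],[0,0,0]],[[-0.018,-0.0502,0],[0,0,0]],[[-0.018,-0.0502,0],[0,0,0]],[[-0.018,-0.0502,0],[0,0,0]],[[-0.018,-0.0502,0],[0,0,0]],[[-0.018,-0.0502,0],[0,0,0]],[[0,0,0],[0,0,-0.1133]],[[0,0,0],[0,0,-0.1133]],[[0,0,0],[0,0,0]],[[0,0,0],[0,0,0]],[[0,0,0],[0,0,0]]])

```text
time_s: 43.2
eef_pos: [467.3, 370.7, 205.2]
ee_rot: [0.0, 0.99, 0.138, -0.0]
force: [-0.3, 0.4, -0.3]
grip_width: 0.999
```

Run:
```python
from h import *
goto([466.9,371,96],0.28)
```

```text
mm world [  -0.4    0.3 -109.2] tool shift now [-0.0003 -0.0006  0.1456] in goal frame [-0.0004 -0.0006  0.1456] turn [ 0.0002  0.0008 -0.0028] t 43.2
```

play_rows(steps=[[[-0.0003,-0.0006,0.04],[0,0,-0.0028]],[[0,0,0.05],[0,0,0]],[[0,0,0.03],[0,0,0]],[[0,0,0.016],[0,0,0]],[[0,0,0.0096],[0,0,0]],[[0,0,0],[0,0,0]],[[0,0,0],[0,0,0]]])

```text
time_s: 43.9
eef_pos: [467.5, 371.6, 97.5]
ee_rot: [-0.0, 0.99, 0.14, 0.001]
force: [-0.3, 0.5, 0.1]
grip_width: 0.998
```

play_rows(steps=[[[0,0,0],[0,0,0]],[[0,0,0],[0,0,0]],[[0,0,0],[0,0,0]],[[0,0,0],[0,0,0]],[[0,0,0],[0,0,0]],[[0,0,0],[0,0,0]],[[0,0,0],[0,0,0]],[[0,0,0],[0,0,0]]], grip=1, squeeze=25)

```text
time_s: 44.7
eef_pos: [466.9, 371.3, 96.3]
ee_rot: [0.0, 0.99, 0.141, -0.0]
force: [-0.6, 0.4, -0.8]
grip_width: 0.329
```

Run:
```python
from h import *
import h
goto(h.E(-1.8,-101,255),EY)
```

```text
mm world [ 200.7 -497.9  158.7] tool shift now [ 0.0721  0.7122 -0.2116] in goal frame [ 0.1986  0.6877 -0.2116] turn [1.000e-04 2.000e-04 2.294e-01] t 44.7
```

play_rows(steps=[[[0,0,-0.02],[0,0,0]],[[0,0,-0.04],[0,0,0]],[[0,0,-0.05],[0,0,0.1147]],[[0,0,-0.05],[0,0,0.1147]],[[0,0,-0.0516],[0,0,0]],[[0.0142,0.0491,0],[0,0,0]],[[0.0142,0.0491,0],[0,0,0]],[[0.0142,0.0491,0],[0,0,0]],[[0.0142,0.0491,0],[0,0,0]],[[0.0142,0.0491,0],[0,0,0]],[[0.0142,0.0491,0],[0,0,0]],[[0.0142,0.0491,0],[0,0,0]],[[0.0142,0.0491,0],[0,0,0]],[[0.0142,0.0491,0],[0,0,0]],[[0.0142,0.0491,0],[0,0,0]],[[0.0142,0.0491,0],[0,0,0]],[[0.0142,0.0491,0],[0,0,0]],[[0.0142,0.0491,0],[0,0,0]],[[0.0142,0.0491,0],[0,0,0]],[[0,0,0],[0,0,0]]])

```text
time_s: 46.7
eef_pos: [668.2, -130.9, 253.6]
ee_rot: [0.0, 0.999, 0.049, -0.001]
force: [-0.2, 0.3, -1.3]
grip_width: 0.33
```

play_rows(steps=[[[0,0,0.03],[0,0,0]],[[0,0,0.03],[0,0,0]],[[0,0,0],[0,0,0]],[[0,0,0],[0,0,0]]])

```text
time_s: 47.1
eef_pos: [667.8, -126.0, 210.8]
ee_rot: [0.0, 0.999, 0.051, 0.0]
force: [0.4, -0.3, 0.2]
grip_width: 0.325
```

Run:
```python
from h import *
import h
goto(h.E(-1.8,-101,146),EY);print(ctrl.sense()['grip_width']);snap('wrist','g10')
```

```text
mm world [ -0.2  -0.6 -64.8] tool shift now [-0.0004  0.0008  0.0864] in goal frame [-0.0004  0.0008  0.0864] turn [ 0.     -0.0003  0.0005] t 47.1
0.3247780381171051
```

View pics/g10.png

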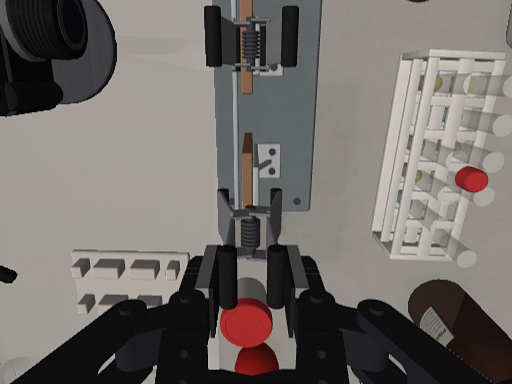

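play_rows(steps=[[[-0.0004,0.0008,0.03],[0,0,0]],[[0,0,0.0219],[0,0,0]],[[0,0,0.015],[0,0,0]],[[0,0,0.01],[0,0,0]],[[0,0,0.0095],[0,0,0]],[[0,0,0],[0,0,0]],[[0,0,0],[0,0,0]]])

```text
time_s: 47.85
eef_pos: [667.8, -127.1, 145.9]
ee_rot: [0.0, 0.999, 0.051, 0.0]
force: [-0.4, 0.4, -0.6]
grip_width: 0.324
```

Run:
```python
from h import *
import h
s=ctrl.sense();print(s['eef_pos'],s['grip_width'],s['force']);snap('wrist','g11')
a=cv2.imread('pics/g11.png');cv2.imwrite('pics/g11z.png',cv2.resize(a[80:330,180:340],None,fx=4,fy=2.4))
```

```text
[ 667.75169438 -127.10648527  145.8951063 ] 0.32365839295582655 [-0.44880324  0.36939434 -0.55113495]
```

View pics/g11z.png

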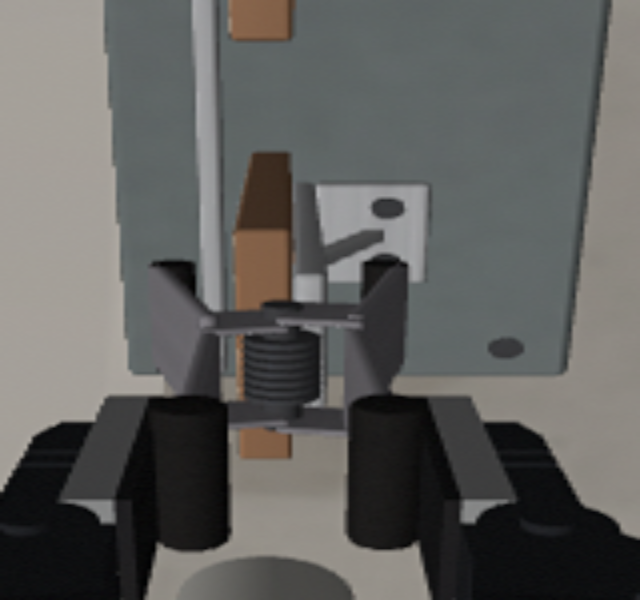

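Good; release and rise, then check everything and locate the camera.

play_rows(steps=[[[0,0,0],[0,0,0]],[[0,0,0],[0,0,0]],[[0,0,0],[0,0,0]],[[0,0,0],[0,0,0]],[[0,0,0],[0,0,0]],[[0,0,0],[0,0,0]]], grip=0.2)

```text
time_s: 48.5
eef_pos: [667.5, -127.0, 145.3]
ee_rot: [0.0, 0.999, 0.051, 0.0]
force: [-0.0, 0.0, -0.3]
grip_width: 0.801
```

play_rows(steps=[[[0,0,-0.02],[0,0,0]],[[0,0,-0.03],[0,0,0]],[[0,0,-0.05],[0,0,0]],[[0,0,-0.05],[0,0,0]],[[0,0,-0.05],[0,0,0]],[[0,0,0],[0,0,0]]], grip=0)

```text
time_s: 49.1
eef_pos: [668.5, -127.3, 301.4]
ee_rot: [0.002, 0.999, 0.051, 0.005]
force: [-0.0, -0.1, 0.6]
grip_width: 1.001
```

Run:
```python
from h import *
import h
snap('wrist','g12');snap('top','t2')
for c in ('wrist','top'):
  for t in ["camera","shutter_top"]:
    print(c,t,[(round(d['p'],2),np.round(d['rect']).tolist()) for d in cams.search_frame(c,t)][:4], [(round(d['p'],2),np.round(d['pixel'],1).tolist()) for d in cams.tip_of(c,t)][:4])
goto([452,-65,300],EY)
a=cv2.imread('pics/t2.png'); cv2.imwrite('pics/t2z.png',cv2.resize(a[90:290,80:400],None,fx=2.5,fy=2.5,interpolation=cv2.INTER_CUBIC))
```

```text
wrist camera [(0.88, [78.0, 52.0, 122.0, 103.0]), (0.16, [264.0, 168.0, 28.0, 48.0])] [(0.75, [95.5, 48.3]), (0.46, [6.5, 138.7])]
wrist shutter_top [(0.81, [49.0, 87.0, 22.0, 20.0]), (0.7, [264.0, 167.0, 31.0, 51.0]), (0.58, [250.0, 50.0, 63.0, 46.0])] [(0.75, [47.1, 85.7])]
top camera [(0.47, [241.0, 133.0, 70.0, 41.0])] []
top shutter_top [] [(0.29, [147.7, 199.0])]
mm world [-215.5   62.     5.2] tool shift now [-0.2774 -0.1115 -0.0067] in goal frame [-0.2774 -0.1115 -0.007 ] turn [-0.0004  0.0009  0.    ] t 49.6
```

View pics/g12.png

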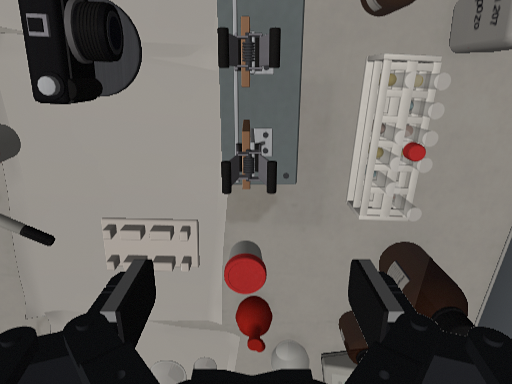

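View pics/t2z.png

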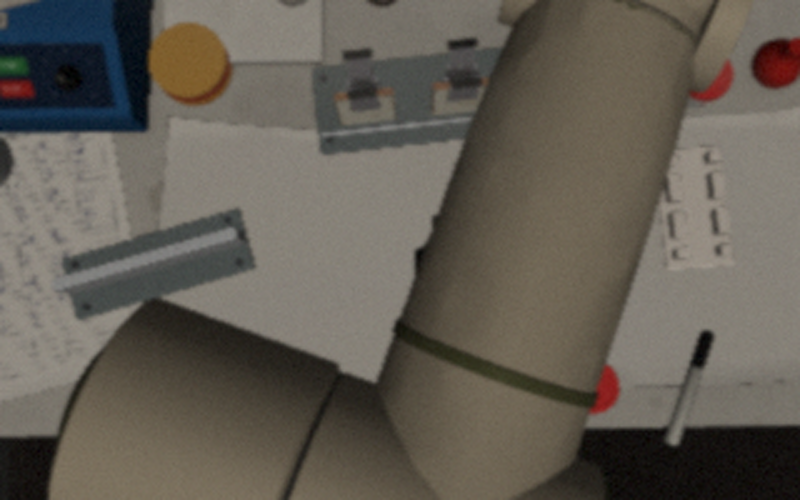

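play_rows(steps=[[[-0.0462,-0.0186,0],[0,0,0]],[[-0.0462,-0.0186,0],[0,0,0]],[[-0.0462,-0.0186,0],[0,0,0]],[[-0.0462,-0.0186,0.01],[0,0,0]],[[-0.0462,-0.0186,0.02],[0,0,0]],[[-0.0462,-0.0186,0.02],[0,0,0]],[[0,0,0],[0,0,0]],[[0,0,0],[0,0,0]],[[0,0,0],[0,0,0]]], grip=1)

```text
time_s: 50.5
eef_pos: [453.2, -65.4, 258.5]
ee_rot: [0.0, 0.999, 0.051, 0.001]
force: [0.3, -0.1, 0.4]
grip_width: -0.003
```

Run:
```python
from h import *
import h
ci0=load('g12');ci=snap('wrist','s1')
r=cams.tip_of('wrist','shutter_top');print([(round(d['p'],2),np.round(d['pixel'],1).tolist()) for d in r], [(round(d['p'],2),np.round(d['rect']).tolist()) for d in cams.search_frame('wrist','shutter_top')])
s=ctrl.sense();print(s['eef_pos'],s['grip_width'],s['time_s'])
print('from g12',onz(ci0,(47.1,85.7),124)); 
for d in r: print(onz(ci,d['pixel'],124), tri([(ci0,(47.1,85.7)),(ci,d['pixel'])]))
```

```text
[(0.76, [281.6, 191.9]), (0.73, [471.0, 267.0])] [(0.69, [283.0, 189.0, 20.0, 18.0])]
[452.96785631 -65.26825127 257.99379653] 0.00014530803288627543 50.65
from g12 [483.00612331 -72.73435168 124.        ]
[481.37735293 -74.47037843 124.        ] (array([481.8404859 , -73.81788094, 122.78113758]), [np.float64(1.0540785697879587), np.float64(1.0540785697879822)])
[ 665.67887538 -129.52053846  124.        ] (array([558.25604959, -60.42546185, 258.45278773]), [np.float64(1.3170725963531185), np.float64(1.31707259635314)])
```

View pics/s1.png

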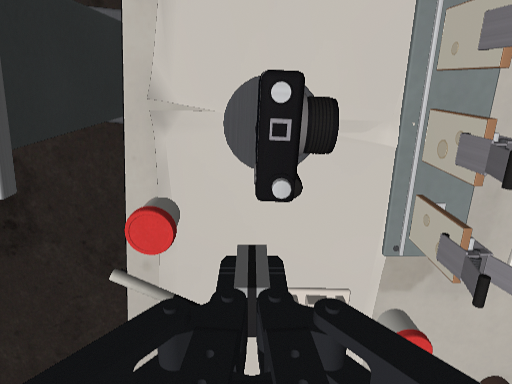

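Run:
```python
from h import *
ci=load('s1')
a=cv2.imread('pics/s1.png'); h=cv2.cvtColor(a,cv2.COLOR_BGR2GRAY)[175:205,268:297]
m=(h>150).astype('uint8');n,l,st,c=cv2.connectedComponentsWithStats(m);i=1+np.argmax(st[1:,4]);px=c[i]+[268,175];print(px,st[i],onz(ci,px,124))
goto([*onz(ci,px,124)[:2],145],EY)
```

```text
[280.96  188.968] [  4   6  19  17 250] [480.48911609 -71.90650118 124.        ]
mm world [  27.5   -6.6 -113. ] tool shift now [0.0355 0.0125 0.1507] in goal frame [0.0356 0.0125 0.1507] turn [ 0.0004 -0.0008 -0.    ] t 50.65
```

play_rows(steps=[[[0.012,0.0042,0.04],[0,0,0]],[[0.012,0.0042,0.04],[0,0,0]],[[0.0115,0.0041,0.04],[0,0,0]],[[0,0,0.03],[0,0,0]],[[0,0,0],[0,0,0]],[[0,0,0],[0,0,0]],[[0,0,0],[0,0,0]]])

```text
time_s: 51.35
eef_pos: [480.4, -71.8, 146.7]
ee_rot: [0.001, 0.999, 0.051, 0.001]
force: [0.3, 0.9, 0.7]
grip_width: -0.002
```

Run:
```python
from h import *
ci=snap('wrist','s2');s=ctrl.sense();print(s['eef_pos'],s['force'],s['time_s'],proj(ci,s['eef_pos']),proj(ci,[480.5,-72,124]))
goto([480.5,-72,124],EY)
```

```text
[480.2950481  -71.80310513 146.66676094] [-0.3804297   0.21771602  0.11412021] 51.4 [[249.14568556 258.93216731]] [[249.64958524 237.81139186]]
mm world [  0.2  -0.2 -22.7] tool shift now [0.0002 0.0003 0.0302] in goal frame [0.0002 0.0003 0.0302] turn [ 0.0015 -0.0029  0.    ] t 51.4
```

View pics/s2.png

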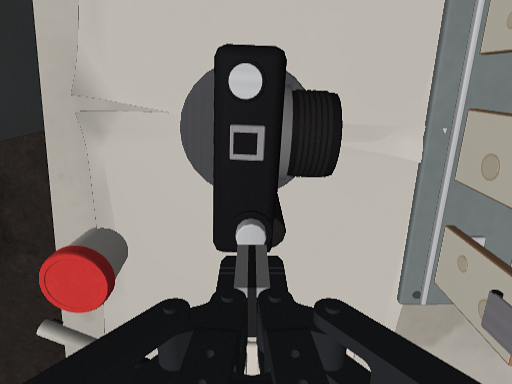

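play_rows(steps=[[[0.0008,0.0003,0.012],[0,0,0]],[[0,0,0.01],[0,0,0]],[[0,0,0.005],[0,0,0]],[[0,0,0],[0,0,0]],[[0,0,0],[0,0,0]],[[0,0,0],[0,0,0]]])

```text
time_s: 52.0
eef_pos: [480.3, -71.7, 125.2]
ee_rot: [0.0, 0.999, 0.051, 0.0]
force: [0.4, -0.3, -0.0]
grip_width: -0.004
```

play_rows(steps=[[[0,0,0.0013],[0,0,0]],[[0,0,0.0013],[0,0,0]],[[0,0,0],[0,0,0]],[[0,0,0],[0,0,0]]])

```text
time_s: 52.4
eef_pos: [480.4, -71.7, 123.2]
ee_rot: [0.0, 0.999, 0.051, 0.0]
force: [1.0, -1.1, 1.5]
grip_width: 0.0
```

play_rows(steps=[[[0,0,0.0013],[0,0,0]],[[0,0,0],[0,0,0]],[[0,0,0],[0,0,0]]])

```text
time_s: 52.7
eef_pos: [480.3, -71.7, 122.2]
ee_rot: [0.0, 0.999, 0.051, 0.0]
force: [1.3, 0.2, 1.3]
grip_width: -0.001
```

play_rows(steps=[[[0,0,0.0013],[0,0,0]],[[0,0,0],[0,0,0]],[[0,0,0],[0,0,0]]])

```text
time_s: 53.0
eef_pos: [480.3, -71.7, 121.1]
ee_rot: [0.0, 0.999, 0.051, 0.0]
force: [1.2, 0.1, 1.3]
grip_width: 0.0
```

play_rows(steps=[[[0,0,0.0007],[0,0,0]],[[0,0,0],[0,0,0]],[[0,0,0],[0,0,0]]])

```text
time_s: 53.3
eef_pos: [480.4, -71.8, 121.0]
ee_rot: [0.0, 0.999, 0.051, 0.0]
force: [-0.0, -0.3, 4.9]
grip_width: 0.005
```

play_rows(steps=[[[0,0,0],[0,0,0]],[[0,0,0],[0,0,0]],[[0,0,0],[0,0,0]],[[0,0,0],[0,0,0]],[[0,0,0],[0,0,0]],[[0,0,0],[0,0,0]],[[0,0,0],[0,0,0]],[[0,0,0],[0,0,0]]])

```text
time_s: 54.1
eef_pos: [480.4, -71.8, 121.0]
ee_rot: [0.0, 0.999, 0.051, 0.0]
force: [-0.6, 0.1, 5.4]
grip_width: 0.005
```

play_rows(steps=[[[0,0,0.002],[0,0,0]],[[0,0,0.002],[0,0,0]],[[0,0,0.002],[0,0,0]],[[0,0,0],[0,0,0]],[[0,0,0],[0,0,0]]])

```text
time_s: 54.6
eef_pos: [480.5, -71.8, 117.6]
ee_rot: [0.0, 0.999, 0.051, 0.001]
force: [-4.9, 2.1, 17.6]
grip_width: 0.0
```

play_rows(steps=[[[0,0,-0.004],[0,0,0]],[[0,0,-0.008],[0,0,0]],[[0,0,-0.003],[0,0,0]],[[0,0,0],[0,0,0]],[[0,0,0],[0,0,0]],[[0,0,0],[0,0,0]]])

```text
time_s: 55.2
eef_pos: [480.0, -71.6, 127.0]
ee_rot: [-0.0, 0.999, 0.051, -0.0]
force: [-0.3, 1.0, 0.1]
grip_width: 0.002
```

Run:
```python
from h import *
ci=snap('wrist','s3');s=ctrl.sense();print(s['eef_pos'],s['force'],s['time_s'])
```

```text
[480.05264047 -71.63607932 127.01143457] [0.73300464 0.47451688 0.48201875] 55.25
```

View pics/s3.png

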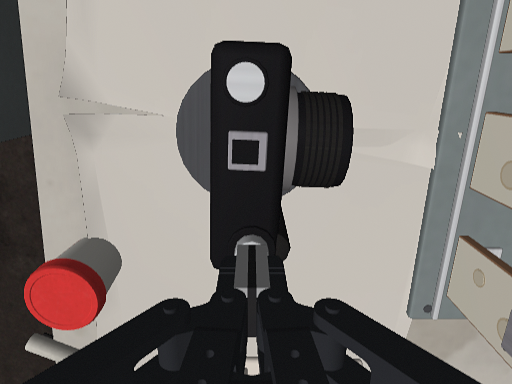

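play_rows(steps=[[[0,0,0.0025],[0,0,0]],[[0,0,0.002],[0,0,0]],[[0,0,0.0015],[0,0,0]],[[0,0,0.0015],[0,0,0]],[[0,0,0],[0,0,0]],[[0,0,0],[0,0,0]],[[0,0,0],[0,0,0]]])

```text
time_s: 55.95
eef_pos: [480.2, -71.7, 121.8]
ee_rot: [-0.0, 0.999, 0.051, -0.0]
force: [-1.6, 0.8, 1.6]
grip_width: -0.0
```

play_rows(steps=[[[0,0,0.001],[0,0,0]],[[0,0,0],[0,0,0]],[[0,0,0],[0,0,0]]])

```text
time_s: 56.25
eef_pos: [480.2, -71.7, 121.1]
ee_rot: [0.0, 0.999, 0.051, 0.0]
force: [-1.3, 0.4, 3.0]
grip_width: -0.002
```

play_rows(steps=[[[0,0,0.0003],[0,0,0]],[[0,0,0],[0,0,0]],[[0,0,0],[0,0,0]],[[0,0,0],[0,0,0]],[[0,0,0],[0,0,0]],[[0,0,0],[0,0,0]],[[0,0,0],[0,0,0]],[[0,0,0],[0,0,0]],[[0,0,0],[0,0,0]],[[0,0,0],[0,0,0]]])

```text
time_s: 57.25
eef_pos: [480.3, -71.7, 121.0]
ee_rot: [0.0, 0.999, 0.051, 0.0]
force: [-1.5, 1.6, 6.3]
grip_width: -0.003
```

play_rows(steps=[[[0,0,0.002],[0,0,0]],[[0,0,0.002],[0,0,0]],[[0,0,0.002],[0,0,0]],[[0,0,0],[0,0,0]],[[0,0,0],[0,0,0]]])

```text
time_s: 57.75
eef_pos: [480.5, -71.8, 117.6]
ee_rot: [0.0, 0.999, 0.051, 0.001]
force: [-6.3, 1.3, 17.2]
grip_width: -0.003
```

play_rows(steps=[[[0,0,-0.004],[0,0,0]],[[0,0,-0.008],[0,0,0]],[[0,0,-0.04],[0,0,0]],[[0,0,-0.06],[0,0,0]],[[0,0,-0.06],[0,0,0]],[[0,0,-0.06],[0,0,0]],[[0,0,0],[0,0,0]],[[0,0,0],[0,0,0]],[[0,0,0],[0,0,0]]])

```text
time_s: 58.65
eef_pos: [479.9, -71.5, 288.8]
ee_rot: [-0.001, 0.999, 0.051, -0.001]
force: [-0.6, -0.7, 1.0]
grip_width: 0.004
```

Run:
```python
from h import *
ci=snap('wrist','s4');s=ctrl.sense();print(s['eef_pos'],s['force'],s['time_s'])
```

```text
[479.82885027 -71.54892251 288.72461943] [ 0.21062281 -0.80447714 -0.38192794] 58.7
```

View pics/s4.png

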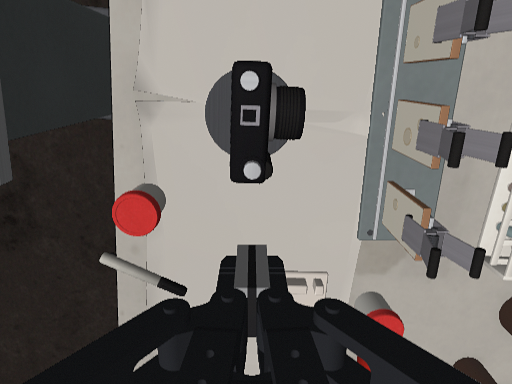

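Run:
```python
from h import *
print(ctrl.finish_job())
```

```text
the job is handed in; nothing more can be done
None
```

I stood all three tiles on the easel, glaze to the camera, and clipped each to its post. I then took two pictures and handed the job in at about 59 s of the 210 s allowed. The hand-in reports no verdict, so the result below rests on my own readings and pictures.

- **Tiles and clips:** the last wrist picture shows all three tiles upright against their posts with a clip closed over each top edge. I could not measure the clips' grip force.
- **Camera:** it had been knocked about 3 cm aside during the run, so I located the shutter button again just before pressing. It stayed upright through both pictures.
- **Shutter:**

| | Held at first click | Pressed fully |
|---|---|---|
| First picture | z 121.0 mm, about 5 N, 0.8 s or more | z 117.6 mm, about 17.5 N |
| Second picture | z 121.0 mm, 3–6 N, 1 s or more | z 117.6 mm, about 17 N |

I raised the tool clear of the button after each picture. The button's own position is not reported, so I judged its travel from tool height and force.

- **Other things:** the cups and tile stand I could see had not moved. I did not look again at the timer and beaker at the end.

No check failed. Camera and arm measurements agreed to about 2 mm, and the tiles sit within about 2 mm of the post centres.

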